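# Fan the washed valve plates in the drain tray

## Robot

A 6-joint arm with a two-finger parallel gripper is mounted at the origin on the work surface; the furniture and walls round the work are solid. World frame = base frame: x ahead of the robot, y to its left, z up, the work surface at z = 0. Lengths are in mm, angles in rad, forces in N, time in s.
With the tool pointing down it reaches from about 375 to 825 mm from the base axis. Payload 5.5 kg.
Tool frame: the origin (TCP) lies between the finger pads; the fingertips stand 25 mm ahead of it and the grasp point (between the pads) lies 6 mm ahead of it; z points along the fingers, y is the line along which they close (so a half turn about z gives the same grasp; the last joint's range is limited). The gripper opens to 85 mm and grips with 20 to 120 N. Pads are 22 mm wide; open, the fingers measure 114 mm over their backs; the gripper's body (76 mm by 85 mm) begins 54 mm behind the grasp point. The pads swing forward as they close: fully open they stand 13 mm farther back than shut.
Start: joints at [1.237, 0.314, -0.047, 1.21, 0, 1.571], TCP at [196.578, 566.879, 256.299] pointing down, gripper open.
Joint ranges: [-2.67, 2.67], [-0.69, 1.73], [-1.03, 1.25], [-2.08, 2.16], [-1.42, 1.45], [-3.14, 3.14]. Speed limits (rad/s): [2.39, 2.39, 3.01, 3.14, 3.14, 3.14].

## Interface

Orientations are given as a rotation vector (axis times angle).
In Python, from cell import * gives the robot as it stands.
- The arm moves only by the shell command python3 -m crank 'ROWS'. ROWS is JSON, one flat list of numbers, 5 for each row, row after row: the closure, from -1 (fully open) to 1 (shut), then the shift along the world's x, y, z normalised to -1 to 1, where 1 is 0.25 m, then the turn about the world's z normalised to -1 to 1, where 1 is 45 degrees. A call has 1 to 5 rows; each row is the pose to reach, as a shift and turn from the pose commanded when the call began; what a row does not reach only later rows make up. A row lasts 1/12 s, in which the tool goes at most 41.7 mm and 7.16 degrees, less where a joint would pass 70% of its speed; a pose out of reach is approached as far as the arm can. A call with a number of a shift or a turn outside -1 to 1 is refused whole. A call with a gripper value outside its range is refused whole. The fingers move at their own pace and stop on an object; the grip force is fixed at half the most. Time passes only in rows, so rows that repeat a pose let the fingers close. It gives the time, the measured TCP pose, the force, the opening and the grip force at its end, in the units of the state.
- get_state(): the state, without advancing time (a new reading comes with each control period).
- snapshot(name): name is "scene" or "top" or "wrist"; returns a dict with "pixels" (400x640x3 uint8, blue, green, red), "fx", "fy", "cx", "cy" (pixels), "R" (3x3) and "t" (3): a world point X has camera coordinates R X + t. Camera axes: x right, y down, z forward; pixel columns grow to the right and rows downward; lengths in mm; the calibration is good to about 2 mm. A picture is of the moment at which its call begins. There is no depth.
- finish_job(): hands the job in; it is judged then, once.
The state is a dict: "time": time; "joint_pos": joint angles; "qvel": joint speeds; "joint_efforts": joint torques, N m; "position": TCP position; "orientation": TCP orientation; "force": force on the tool from outside, world axes, zero at the start; "ft_torque": the same for the moment, N m; "opening": opening from 0.0 (shut) to 1.0 (fully open); "finger_force": force on a finger pad.
Only numpy, scipy, OpenCV 4.12 (cv2) and the standard library are available. Lean on these libraries where they do the work, as an engineer would, in place of code of your own. Each camera call takes 0.05 s, during which the arm holds its last target. There are 200 camera calls.

## Task

The three washed compressor valve plates must drain in the green tray without lying fully face on face: fan them like shingles on its sloping rest, largest at the back, then the middle one, then the smallest in front, each lying flush on the one behind it (the largest on the rest). Each goes notched end down, straddling the guide rail with its foot fully on the tray floor, and the sliding follower must end snug against the foot of the smallest plate. Lay the plates down gently, their faces are lapped, and leave the other things on the bench alone.

Things in the scene. Friction and masses are not known exactly. Their poses are not given: they have to be found in the camera images.
- tray: green sheet-metal drain tray fixed to the bench, 280 mm long (x), 128 mm wide (y), walls 2 mm thick with a rolled rim 18 mm above the bench. Origin: centre of its underside; x points along it from the follower end to the end with the sloping rest, z up. Upper side of its floor at z = 3 mm.
- tray_rail (a point): middle of the -x end of the guide rail, on the tray floor. The steel rail is 8 mm wide and 4 mm high and runs along the tray's centre line (y = 0) for 236 mm towards +x, under the follower and the rest.
- tray_rest (a point): tray floor point at tray x = 2 mm, y = 0. The rest is a perforated aluminium sheet, 48 mm wide, rising at 20 deg towards +x, clamped immovably. The plane of its upper face meets the floor along a line 0 to 32 mm to the +x side of this point (not reported: see it or feel for it); the sheet covers 13 to 86 mm up the slope from that line, where the largest plate's foot belongs.
- follower (a joint): slide of the follower in m: 0 to 0.070, grows towards the tray's -x end; at 0 its working face is at tray x = -2 mm. No spring: a brake holds it and about 3 N moves it, so a plate's foot can push it back; its black thumb grip can be pushed or pulled too.
- follower_face (a point): foot of the follower's upright steel working face, on the tray floor at mid-width; axes as the tray's, the face looks to +x, 44 mm wide. A lip overhangs it by 4 mm towards +x, 19 to 22 mm above the floor. Behind the face lies a black block, 36 mm deep in all, 16 mm high, with an upright thumb grip 12 x 34 mm, 24 mm behind the face, its top 38 mm above the floor.
- plate_large: largest steel compressor valve plate, 108 mm long, 64 mm wide, 6 mm thick, about 0.26 kg, with port slots and one dark dot near its head. Origin: centre of its underside; x points from foot to head along its length, z out of its upper face. Starts flat on the bench, upper face up; can be gripped across its width by its edges.
- plate_mid: middle-sized steel compressor valve plate, 98 mm long, 58 mm wide, 6 mm thick, about 0.21 kg, with port slots and two dark dots near its head. Origin: centre of its underside; x points from foot to head along its length, z out of its upper face. Starts flat on the bench, upper face up; can be gripped across its width by its edges.
- plate_small: smallest steel compressor valve plate, 88 mm long, 52 mm wide, 6 mm thick, about 0.17 kg, with port slots and three dark dots near its head. Origin: centre of its underside; x points from foot to head along its length, z out of its upper face. Starts flat on the bench, upper face up; can be gripped across its width by its edges.
- plate_large_foot (a point): middle of the notched foot end of plate_large, on its underside, 54 mm from its origin. The open notch, 14 mm wide and 18 mm deep, straddles the rail. Home: foot edge on the tray floor, underside flush on the rest.
- plate_mid_foot (a point): middle of the notched foot end of plate_mid, on its underside, 49 mm from its origin. The open notch, 14 mm wide and 18 mm deep, straddles the rail. Home: flush on the plate below, foot edge on the tray floor, 16.5 mm farther down the slope (17.5 mm along the floor) than the foot below.
- plate_small_foot (a point): middle of the notched foot end of plate_small, on its underside, 44 mm from its origin. The open notch, 14 mm wide and 18 mm deep, straddles the rail. Home: flush on the plate below, foot edge on the tray floor, 16.5 mm farther down the slope (17.5 mm along the floor) than the foot below.
- plate_large_head (a point): middle of the lower edge of the head end of plate_large, on the underside
- gauge_tester: pressure gauge with fittings lying on the bench, 56 x 169 x 61 mm, origin under its centre; leave alone
- cone_fitting: chrome cone-shaped fitting standing on the bench, 43 x 43 x 44 mm, origin under its centre; leave alone
- vial: blue vial lying on the bench, 19 x 46 x 19 mm, origin under its centre; leave alone
Things that resemble listed ones, but are neither listed nor needed, are in the scene too. Leave any yellow look-alike of the plate_small alone.

How it is judged (in metres and radians):
On the way, in this order (a step that is already met when the one before it is completed fails the run):
1. the largest plate is home on the sloping rest and released (z of plate_large_foot in the frame of tray between 0.001 and 0.0045 m and y of plate_large_foot in the frame of tray between -0.0045 and 0.0045 m and angle between the y axis of plate_large and the y axis of tray, either way round below 0.09 rad and z of plate_large_head in the frame of tray between 0.0381 and 0.0418 m and x of plate_large_foot in the frame of tray between -0.003 and 0.039 m and contact force between the fingers and plate_large below 0.1 N and linear speed of plate_large below 0.02 m/s), for 0.2 s.
2. the middle plate is home on the largest and released (z of plate_large_foot in the frame of tray between 0.001 and 0.0045 m and y of plate_large_foot in the frame of tray between -0.0045 and 0.0045 m and angle between the y axis of each of plate_large, plate_mid and the y axis of tray, either way round below 0.09 rad and z of plate_large_head in the frame of tray between 0.0381 and 0.0418 m and x of plate_large_foot in the frame of tray between -0.003 and 0.039 m and z of plate_mid_foot in the frame of tray between 0.001 and 0.0045 m and y of plate_mid_foot in the frame of tray between -0.0045 and 0.0045 m and z of plate_mid_foot in the frame of plate_large between 0.004 and 0.008 m and x of plate_mid_foot in the frame of plate_large between -0.0745 and -0.0665 m and angle between the z axis of plate_mid and the z axis of plate_large, either way round below 0.05 rad and contact force between the fingers and plate_mid below 0.1 N and linear speed of plate_mid below 0.02 m/s), for 0.2 s.
At the end, for the whole second after the job is handed in: Feet on the tray floor (1.5 mm), centred on the rail (4.5 mm, 0.09 rad); largest at 20 deg (0.018 rad); each next plate flush on the one below (2 mm, 0.05 rad), its foot 16.5 mm (4 mm) farther down the slope; follower face within 5.5 mm of the smallest plate's foot; all released, at rest (all of step 2 and z of plate_small_foot in the frame of tray between 0.001 and 0.0045 m and y of plate_small_foot in the frame of tray between -0.0045 and 0.0045 m and angle between the y axis of plate_small and the y axis of tray, either way round below 0.09 rad and z of plate_small_foot in the frame of plate_mid between 0.004 and 0.008 m and x of plate_small_foot in the frame of plate_mid between -0.0695 and -0.0615 m and angle between the z axis of plate_small and the z axis of plate_mid, either way round below 0.05 rad and x of plate_small_foot in the frame of follower_face between -0.001 and 0.0055 m and contact force between the fingers and plate_large below 0.1 N and linear speed of each of plate_large, plate_small below 0.02 m/s and contact force between the fingers and plate_small below 0.1 N); the robot touches nothing.
It fails at once if a bystander (gauge, cone fitting or vial) is moved by more than 20 mm (distance of any of gauge_tester, cone_fitting, vial from where it was at the start of the episode above 0.02 m).
It fails at once if a plate is dropped or slammed onto another or into the tray (more than 60 N) (contact force between any of plate_large, plate_mid, plate_small and tray above 60 N or contact force between plate_large and plate_mid above 60 N or contact force between plate_mid and plate_small above 60 N).
It also fails if it takes over 72 s, if anything falls off the work surface, if the arm or the gripper's body presses on something with over 40 N, if the wrist force passes 120 N, or if a joint passes its speed limit or range.

## Working session

There is one attempt and no reset: what is moved stays moved. The work goes in short steps, Python scripts to look and compute and a shell command to move; the robot and the scene stay as the last step left them, time stands still between calls to the robot, and variables do not carry over. Pictures are saved under pics/ and viewed, at most 10 in all, crops included, and the job is handed in when it is done.

```bash
mkdir -p pics; ls
python3 - <<'E'
from cell import *
import cv2,numpy as np
for n in("scene","top"):
    s=snapshot(n); cv2.imwrite(f"pics/{n}0.png",s["pixels"]); print(n,s["fx"],s["cx"],s["cy"],np.round(s["R"],3).tolist(),np.round(s["t"],1))
print(get_state())
E
```

```text
pics
scene 365.13656714686226 315.03795569785746 201.8039745460868 [[0.844, -0.536, -0.012], [-0.403, -0.62, -0.674], [0.354, 0.573, -0.739]] [-474.4  230.8  742.9]
top 437.2674814554432 326.9274102980553 198.50335495801096 [[-0.022, -0.999, 0.024], [-0.993, 0.019, -0.114], [0.113, -0.026, -0.993]] [ -43.1  554.9 1129.9]
{'time': 0.1, 'joint_pos': array([ 1.23701732e+00,  3.14158371e-01, -4.79179916e-02,  1.21021437e+00,
        2.30429150e-05,  1.57080454e+00]), 'qvel': array([-0.00112593,  0.00040809,  0.00273016,  0.00099781, -0.00030614,
       -0.0002182 ]), 'joint_efforts': array([ 4.33336945e-04, -5.40764558e+01,  3.40540946e+01,  1.11893238e-02,
       -3.51316885e-05, -1.01377066e-05]), 'position': array([196.41314635, 566.4572786 , 255.5457081 ]), 'orientation': array([-5.21836012e-01, -3.09767394e+00,  2.30858598e-03]), 'force': array([0.14052634, 0.10801956, 0.11034064]), 'ft_torque': array([ 0.02476599,  0.05088553, -0.00687957]), 'finger_force': 0.0, 'opening': 1.0052330618410954}
```

View pics/top0.png

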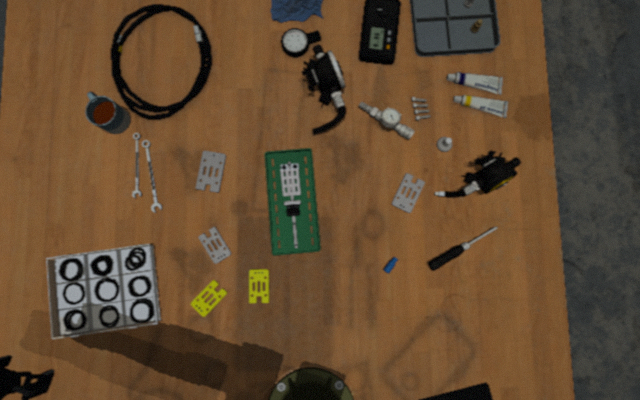

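View pics/scene0.png

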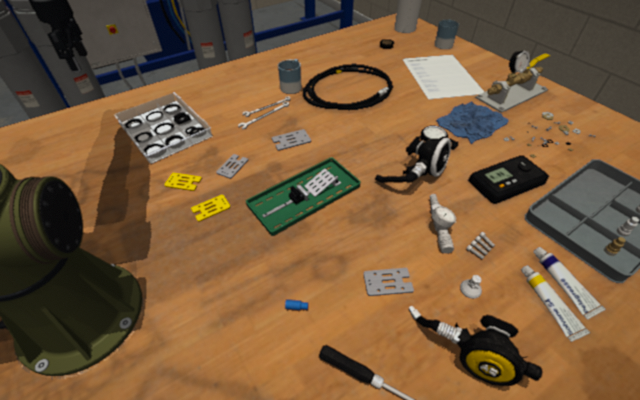

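Top view: three steel plates at px (210,172), (408,193) and (214,245), two yellow look-alikes at (209,298) and (259,287), the tray at (292,202), the vial at (390,265). Next I'll measure sizes and poses.

```bash
cat > h.py <<'E'
from cell import *
import cv2,numpy as np
def ray(s,uv,z):
    uv=np.atleast_2d(np.array(uv,float)); R=np.array(s["R"]);t=np.array(s["t"])
    d=np.c_[(uv[:,0]-s["cx"])/s["fx"],(uv[:,1]-s["cy"])/s["fy"],np.ones(len(uv))]@R
    c=-R.T@t; return c+d*((z-c[2])/d[:,2])[:,None]
def proj(s,P):
    P=np.atleast_2d(P)@np.array(s["R"]).T+np.array(s["t"]); return np.c_[P[:,0]/P[:,2]*s["fx"]+s["cx"],P[:,1]/P[:,2]*s["fy"]+s["cy"]]
def rect(pts): # world xy -> centre, long, short, long axis angle deg
    (c,(a,b),th)=cv2.minAreaRect(np.array(pts[:,:2],np.float32))
    if a<b:a,b,th=b,a,th+90
    return np.round(c,1),round(a,1),round(b,1),round((th+90)%180-90,1)
def blobs(mask,lo,hi):
    cs,_=cv2.findContours(mask,cv2.RETR_EXTERNAL,cv2.CHAIN_APPROX_NONE)
    return [c[:,0,:] for c in cs if lo<cv2.contourArea(c)<hi]
E
python3 - <<'E'
from h import *
s=snapshot("top");im=s["pixels"];hsv=cv2.cvtColor(im,cv2.COLOR_BGR2HSV)
m=((hsv[...,1]<60)&(hsv[...,2]>90)).astype(np.uint8)*255
m=cv2.morphologyEx(m,cv2.MORPH_CLOSE,np.ones((3,3)))
for c in blobs(m,250,3000):
    if 130<c[:,1].mean()<300: print("grey",c.mean(0).round(),cv2.contourArea(c),rect(ray(s,c,6)))
g=cv2.inRange(hsv,(50,80,30),(90,255,255))
for c in blobs(g,1000,9999): print("green",c.mean(0),rect(ray(s,c,18)))
big=cv2.resize(im[120:320,180:440],None,fx=3,fy=3,interpolation=cv2.INTER_CUBIC);cv2.imwrite("pics/top_crop.png",big)
E
```

```text
grey [214. 244.] 565.0 (array([437.9, 247.7]), 87.6, 52.4, 31.2)
grey [408. 192.] 651.5 (array([ 568.4, -276.8]), 97.3, 57.9, -27.5)
grey [291. 185.] 638.5 (array([601.9,  44. ]), 115.7, 52.0, 4.3)
grey [210. 172.] 828.5 (array([638.4, 259.8]), 107.4, 64.4, -10.5)
green [291.64604811 201.63230241] (array([551.6,  39.3]), 278.4, 127.9, 3.7)
```

View pics/top_crop.png

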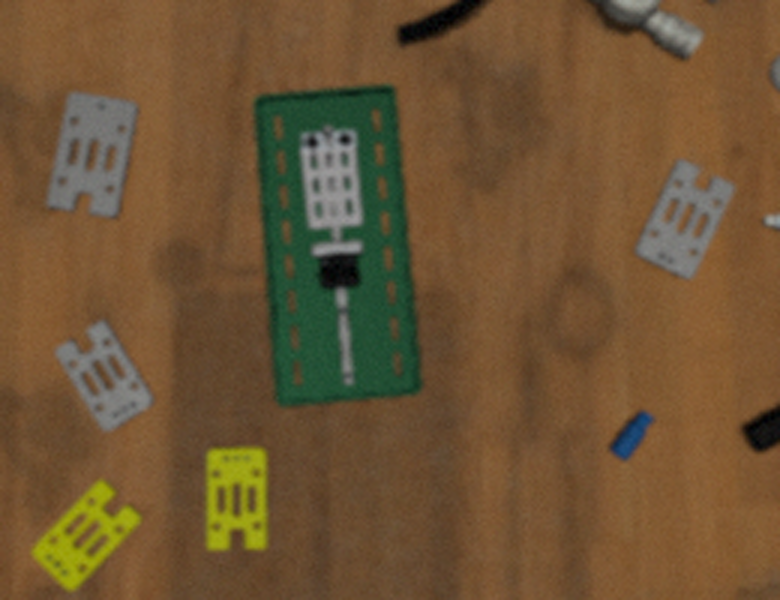

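Top crop shows the candidates: grey plates at crop (92,153) one dot, notch at −x end, 107×64 → large; (686,218) notch at +x end, 97×58 → mid; (103,375) notch at +x, 88×52 → small; the two yellow ones at (88,535) and (237,498) are look-alikes to leave. The tray's rest is at (330,180), the follower at (338,265). Moving over the tray for a close look.

```bash
python3 -m crank '[-1,0.354,-0.527,0.075,0.126,-1,0.354,-0.527,0.075,0.126,-1,0.354,-0.527,0.075,0.126,-1,0.354,-0.527,0.075,0.126,-1,0.354,-0.527,0.075,0.126]'
python3 -m crank '[-1,0.354,-0.527,0.075,0.126,-1,0.354,-0.527,0.075,0.126,-1,0.354,-0.527,0.075,0.126,-1,0.354,-0.527,0.075,0.126,-1,0.354,-0.527,0.075,0.126]'
python3 -m crank '[-1,0.354,-0.527,0.075,0.126,-1,0.354,-0.527,0.075,0.126,-1,0.354,-0.527,0.075,0.126,-1,0.354,-0.527,0.075,0.126,-1,0.354,-0.527,0.075,0.126]'
python3 -m crank '[-1,0.354,-0.527,0.075,0.126,-1,0.354,-0.527,0.075,0.126,-1,0.354,-0.527,0.075,0.126,-1,0.354,-0.527,0.075,0.126,-1,0.354,-0.527,0.075,0.126]'
python3 - <<'E'
from h import *
s=snapshot("wrist"); cv2.imwrite("pics/w1.png",s["pixels"]); print(s["fx"],np.round(s["R"],3).tolist(),-np.array(s["R"]).T@s["t"])
st=get_state();print(st["position"],st["joint_pos"],st["orientation"],st["time"])
E
```

```text
time: 0.57
position: [287.6, 430.7, 275.9]
orientation: [0.376, 3.117, -0.002]
force: [-0.2, 0.2, -0.6]
opening: 0.999
finger_force: 0.0
time: 0.98
position: [376.3, 299.3, 294.6]
orientation: [0.222, 3.131, -0.002]
force: [-0.3, 1.4, 0.3]
opening: 0.999
finger_force: 0.0
time: 1.4
position: [465.1, 167.6, 313.1]
orientation: [0.067, 3.139, -0.003]
force: [0.3, 0.9, -0.2]
opening: 1.003
finger_force: 0.0
time: 1.82
position: [553.6, 35.9, 331.2]
orientation: [-0.089, 3.139, -0.003]
force: [-0.4, 0.3, -1.4]
opening: 0.998
finger_force: 0.0
311.7668425421518 [[-0.056, 0.998, -0.002], [0.95, 0.054, 0.308], [0.308, 0.016, -0.951]] [476.40365599  30.7145709  447.9332659 ]
[551.95600506  38.05959407 330.77188219] [ 6.88840009e-02  2.06267832e-01 -1.88101113e-02  1.34591630e+00
 -7.04267183e-05  1.08061783e-02] [ 9.12099599e-02 -3.14007329e+00  1.22914423e-04] 1.8667
```

View pics/w1.png

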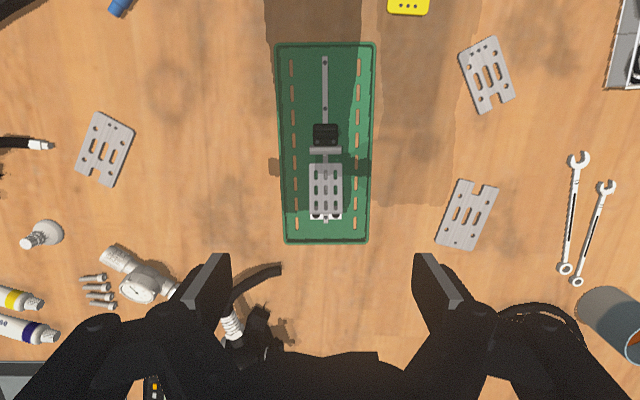

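Wrist view: tray at (325,143), rest spanning rows ~163–218 at col 325, follower lip at (325,150) with its grip at (325,133), mid plate (105,149), small (487,75), large (468,214). Measuring from this pose and enlarging the tray.

Run:
```python
from h import *
s=snapshot("wrist");im=s["pixels"];hsv=cv2.cvtColor(im,cv2.COLOR_BGR2HSV)
m=((hsv[...,1]<50)&(hsv[...,2]>90)).astype(np.uint8)*255
for c in blobs(m,500,6000):
    if c[:,1].mean()<260: print("grey",c.mean(0).round(),rect(ray(s,c,6)))
g=cv2.inRange(hsv,(50,80,30),(90,255,255));g=cv2.morphologyEx(g,cv2.MORPH_CLOSE,np.ones((5,5)))
for c in blobs(g,3000,99999): print("green",c.mean(0),rect(ray(s,c,18)))
cv2.imwrite("pics/w1c.png",cv2.resize(im[40:250,265:385],None,fx=4.5,fy=2.85*1,interpolation=cv2.INTER_CUBIC))
cv2.imwrite("pics/w1c.png",cv2.resize(im[125:225,275:375],None,fx=6,fy=6,interpolation=cv2.INTER_CUBIC))
```

```text
grey [ 39. 237.] (array([ 714.5, -393.2]), 76.7, 42.0, -45.8)
grey [589. 230.] (array([661.9, 459.2]), 180.6, 27.9, 2.6)
grey [465. 214.] (array([640.4, 258.7]), 107.5, 64.3, -10.6)
grey [569. 212.] (array([631.6, 419.8]), 202.7, 30.4, 11.2)
grey [323. 180.] (array([603.5,  42.6]), 119.9, 50.1, 4.0)
grey [100. 152.] (array([ 569.8, -276.1]), 98.2, 57.9, -27.5)
grey [485.  78.] (array([440.8, 246.8]), 87.8, 52.0, 31.5)
grey [626.  49.] (array([397.1, 415.7]), 116.4, 46.1, 20.6)
green [327.22955145 216.07124011] (array([638.1,  44.8]), 128.3, 109.3, -86.1)
green [319.54609929 109.73995272] (array([506.4,  42.9]), 184.8, 114.8, 3.8)
```

View pics/w1c.png

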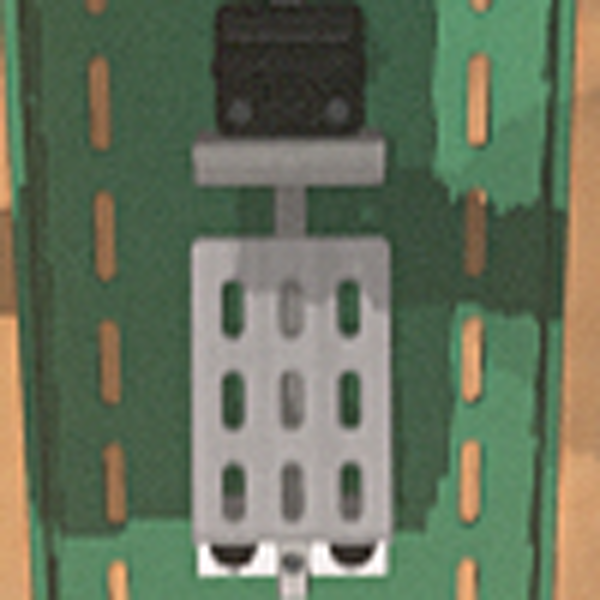

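Run:
```python
from h import *
s=snapshot("wrist");im=s["pixels"];hsv=cv2.cvtColor(im,cv2.COLOR_BGR2HSV)
g=cv2.inRange(hsv,(50,80,30),(90,255,255))
c=np.vstack(blobs(g,1500,99999)); r=rect(ray(s,c,18)); print("tray",r)
T=np.array(r[0],float);a=np.radians(r[3])
def tr(u,v,z):
    p=ray(s,(u,v),z)[0,:2]-T; return np.round([np.cos(a)*p[0]+np.sin(a)*p[1],-np.sin(a)*p[0]+np.cos(a)*p[1]],1)
f=lambda x,y:(275+x/6-.4,125+y/6-.4)
print("rest low L/R",tr(*f(191,238),7.4),tr(*f(390,238),7.4)," up",tr(*f(194,540),32.4),tr(*f(389,540),32.4))
print("lip edge",tr(*f(192,185),24),tr(*f(385,185),24),"lip back",tr(*f(290,138),25))
print("rail -x? grip top",tr(*f(215,5),41),"rail near rest",tr(*f(275,210),7),tr(*f(306,210),7))
s2=snapshot("top");h2=cv2.cvtColor(s2["pixels"],cv2.COLOR_BGR2HSV)
print(rect(ray(s2,np.vstack(blobs(cv2.inRange(h2,(50,80,30),(90,255,255)),1000,9999)),18)))
```

```text
tray (array([548.5,  42.9]), 272.3, 119.2, 1.5)
rest low L/R [ 20.7 -25.2] [19.2 22.4]  up [ 88.4 -22.2] [86.9 24.2]
lip edge [  4.8 -24.5] [ 3.4 19.5] lip back [-6.8 -2.5]
rail -x? grip top [-37.2 -19.6] rail near rest [13.4 -5.3] [13.1  2.1]Traceback (most recent call last):
  File "<stdin>", line 13, in <module>
    return _nx.concatenate(arrs, 0, dtype=dtype, casting=casting)
           ~~~~~~~~~~~~~~~^^^^^^^^^^^^^^^^^^^^^^^^^^^^^^^^^^^^^^^
ValueError: need at least one array to concatenate
```

Run:
```python
from h import *
s=snapshot("wrist");im=s["pixels"];hsv=cv2.cvtColor(im,cv2.COLOR_BGR2HSV)
g=cv2.inRange(hsv,(45,60,20),(95,255,255)); g[:, :260]=0; g[:,390:]=0; g[260:]=0
g=cv2.morphologyEx(g,cv2.MORPH_OPEN,np.ones((3,3)))
c=np.vstack(blobs(g,20,99999)); r=rect(ray(s,c,18)); print("tray",r)
f=lambda x,y:(275+x/6-.4,125+y/6-.4)
P=lambda x,y,z:ray(s,f(x,y),z)[0,:2].round(1)
print("rest low",P(191,238,7.4),P(390,238,7.4),"up",P(194,540,32.4),P(389,540,32.4))
print("lip edge",P(192,185,24),P(385,185,24),"rail",P(275,210,7),P(306,210,7))
# rail at -x end part
row=im[70:120:5,310:340].astype(int).sum(2)
for y in range(65,120,9):
    l=hsv[y,310:340]; u=np.where(l[:,1]<70)[0]
    if len(u): print(y,ray(s,(310+u.mean(),y),7)[0,:2].round(1),len(u))
```

```text
tray (array([549.4,  38.4]), 270.0, 129.1, 3.7)
rest low [569.   19.6] [566.1  67.2] up [636.6  24.6] [633.8  71. ]
lip edge [553.   19.9] [550.3  63.9] rail [561.1  39.3] [560.6  46.7]
65 [435.8  31.2] 7
74 [446.8  31.8] 7
83 [457.9  33.5] 8
92 [469.3  33.2] 7
101 [481.   32.3] 8
110 [492.6  34.3] 9
119 [504.6  35.3] 7
```

Run:
```python
from h import *
s=snapshot("wrist");hsv=cv2.cvtColor(s["pixels"],cv2.COLOR_BGR2HSV)
print(s["cx"],s["cy"])
for y in (70,85,100,112,119,157,160): print(y,hsv[y,312:338,1].tolist())
for y in (175,190,205): print(y,hsv[y,300:348,1].tolist())
for y in (60,100,140,180,220): print(y,hsv[y,270:290,1].tolist(),hsv[y,362:382,1].tolist())
```

```text
321.46290295272763 195.12696560161976
70 [81, 79, 86, 86, 85, 14, 12, 16, 15, 20, 18, 71, 82, 92, 74, 84, 86, 81, 93, 81, 88, 84, 86, 87, 71, 83]
85 [80, 71, 80, 93, 101, 12, 16, 22, 17, 23, 16, 88, 90, 79, 78, 91, 70, 81, 69, 87, 82, 83, 81, 66, 82, 81]
100 [76, 90, 80, 78, 93, 42, 18, 15, 18, 12, 20, 68, 82, 79, 91, 78, 87, 72, 78, 79, 79, 88, 83, 90, 88, 86]
112 [74, 81, 75, 76, 89, 38, 16, 4, 8, 12, 16, 45, 82, 89, 92, 81, 81, 78, 81, 81, 84, 88, 79, 82, 87, 91]
119 [79, 81, 73, 77, 86, 68, 18, 19, 15, 15, 16, 53, 82, 81, 78, 80, 79, 92, 95, 74, 77, 74, 87, 79, 88, 74]
157 [19, 22, 13, 18, 25, 16, 17, 21, 23, 13, 15, 14, 13, 14, 25, 17, 16, 23, 23, 20, 13, 11, 17, 14, 58, 69]
160 [67, 84, 70, 60, 69, 73, 25, 23, 16, 23, 11, 34, 78, 67, 59, 65, 70, 63, 57, 62, 51, 64, 63, 71, 72, 77]
175 [65, 71, 71, 74, 12, 15, 15, 15, 13, 56, 79, 85, 55, 19, 12, 14, 11, 10, 16, 16, 17, 20, 13, 10, 12, 18, 12, 11, 17, 75, 86, 85, 14, 13, 16, 12, 12, 38, 79, 69, 62, 68, 59, 63, 66, 67, 57, 65]
190 [64, 69, 74, 76, 7, 16, 10, 13, 11, 38, 75, 68, 55, 16, 17, 14, 6, 12, 14, 20, 19, 21, 19, 13, 9, 14,
[... 511 characters left out ...]
, 70, 66, 84, 73, 67, 107, 110, 97, 68] [99, 95, 100, 62, 63, 100, 105, 72, 110, 102, 102, 108, 108, 101, 112, 101, 104, 105, 106, 112]
140 [120, 124, 129, 73, 101, 76, 64, 89, 83, 88, 69, 69, 75, 66, 64, 65, 83, 90, 122, 118] [92, 85, 55, 92, 106, 76, 126, 120, 116, 116, 115, 110, 114, 111, 109, 111, 108, 111, 115, 113]
180 [124, 125, 126, 126, 132, 72, 78, 70, 56, 58, 58, 69, 66, 70, 69, 56, 62, 61, 71, 97] [50, 61, 90, 90, 115, 125, 123, 125, 121, 122, 114, 111, 121, 118, 114, 119, 115, 121, 119, 116]
220 [126, 122, 121, 122, 122, 118, 125, 73, 100, 84, 72, 63, 74, 85, 79, 83, 84, 80, 92, 89] [82, 99, 89, 122, 120, 118, 118, 115, 114, 119, 120, 118, 118, 122, 123, 121, 120, 119, 121, 116]
```

Run:
```python
from h import *
s=snapshot("wrist");im=s["pixels"];hsv=cv2.cvtColor(im,cv2.COLOR_BGR2HSV)
for c0 in (306,328):
  for n,r in (("follower",range(140,172)),("rest top",range(205,226))):
    print(c0,n,r[0],[ (int(hsv[y,c0:c0+3,1].mean()),int(hsv[y,c0:c0+3,2].mean())) for y in r])
for u,y in ((319.5,70),(320.1,112),(320.4,160)): print("rail",ray(s,(u,y),7)[0,:2].round(1))
for y,z in ((175,11),(190,18),(205,26)): print("rest mid",ray(s,(320.7,y),z)[0,:2].round(1))
```

```text
306 follower 140 [(68, 83), (65, 82), (65, 81), (61, 81), (70, 79), (71, 81), (66, 82), (59, 79), (21, 82), (28, 87), (22, 106), (17, 158), (16, 166), (18, 136), (18, 132), (22, 133), (20, 135), (11, 112), (82, 93), (70, 94), (71, 94), (71, 95), (73, 93), (73, 94), (74, 94), (67, 83), (13, 123), (15, 182), (12, 173), (12, 169), (11, 171), (12, 172)]
306 rest top 205 [(14, 180), (11, 179), (13, 180), (14, 180), (14, 181), (14, 181), (14, 175), (13, 177), (14, 180), (12, 177), (14, 173), (15, 158), (26, 129), (34, 126), (19, 173), (8, 232), (7, 246), (39, 176), (100, 128), (85, 139), (85, 134)]
328 follower 140 [(41, 49), (66, 42), (40, 46), (25, 58), (17, 69), (15, 68), (23, 64), (33, 50), (51, 47), (23, 61), (15, 110), (16, 155), (16, 156), (18, 147), (17, 136), (15, 130), (18, 133), (16, 113), (79, 70), (63, 77), (61, 76), (66, 78), (62, 79), (62, 78), (73, 73), (48, 79), (15, 112), (12, 143), (11, 139), (16, 139), (13, 139), (13, 139)]
328 rest top 205 [(56, 89), (51, 94), (59, 92), (38, 98), (16, 110), (18, 115), (22, 113), (18, 123), (15, 155), (12, 171), (15, 158), (15, 154), (23, 90), (67, 52), (50, 53), (29, 119), (16, 191), (36, 179), (96, 130), (85, 137), (84, 138)]
rail [442.  31.]
rail [495.3  35.1]
rail [561.8  39.6]
rest mid [582.8  41.4]
rest mid [603.3  42.7]
rest mid [623.3  43.9]
```

```bash
cat >> h.py <<'E'
A=np.radians(3.75); U=np.array([np.cos(A),np.sin(A)]); V=np.array([-U[1],U[0]]); C0=np.array([600,42.4]) # centreline point
def along(p): d=np.asarray(p)[:2]-C0; return np.round([600+d@U,d@V],1) # (s along rail, lateral)
def world(s,l=0): return np.round(C0+(s-600)*U+l*V,1)
E
python3 - <<'E'
from h import *
s=snapshot("wrist")
for n,v,z in (("low",165.7,7.4),("low+",166.2,7.4),("up",216,32.4),("up-",215.5,32.4),("lip",157.3,25)):
    print(n,along(ray(s,(320.7,v),z)[0]))
for q in ((551.6,39.3),(549.4,38.4)): print("tray",along(q))
E
```

```text
low [5.701e+02 1.000e-01]
low+ [5.708e+02 1.000e-01]
up [ 6.38e+02 -1.00e-01]
up- [ 6.372e+02 -1.000e-01]
lip [5.545e+02 2.000e-01]
tray [5.515e+02 1.000e-01]
tray [549.2  -0.7]
```

Measured: centreline angle 3.75°, rest/floor line at s≈557.6, follower face at s≈550.5 (slide ≈0). First I'll push the follower back ~45 mm by its thumb grip to clear space.

```bash
python3 -m crank '[1,0.016,0.006,-0.8,0.01,1,0.016,0.006,-0.8,0.01,1,0.016,0.006,-0.8,0.01,1,0.016,0.006,-0.8,0.01,1,0.016,0.006,-0.8,0.01]'
python3 -m crank '[1,0,0,-0.1,0,1,0,0,-0.2,0,1,0,0,-0.29,0,1,0,0,-0.29,0,1,0,0,-0.29,0]'
```

```text
time: 2.63
position: [553.0, 42.2, 128.7]
orientation: [0.112, -3.138, -0.0]
force: [0.4, -0.0, 0.4]
opening: 0.297
finger_force: 0.0
time: 3.05
position: [553.2, 41.9, 58.2]
orientation: [0.111, -3.137, 0.0]
force: [0.3, -0.6, 1.3]
opening: 0.0
finger_force: 0.0
```

```bash
python3 -m crank '[1,-0.044,-0.004,0,0,1,-0.088,-0.008,0,0,1,-0.132,-0.012,0,0,1,-0.176,-0.016,0,0,1,-0.22,-0.02,0,0]'
python3 -m crank '[1,0.02,0,0,0,1,0.02,0,0.4,0,1,0.02,0,0.8,0,1,0.02,0,0.8,0,1,0.02,0,0.8,0]'
python3 - <<'E'
from h import *
s=snapshot("wrist");hsv=cv2.cvtColor(s["pixels"],cv2.COLOR_BGR2HSV)
st=get_state();print(st["position"],st["orientation"])
u=proj(s,np.r_[world(530),7])[0];print(u)
c=int(u[0])+12
print([(y,int(hsv[y,c:c+3,1].mean()),int(hsv[y,c:c+3,2].mean())) for y in range(max(0,int(u[1])-90),int(u[1])+60,1)])
E
```

```text
time: 3.47
position: [502.5, 37.4, 61.6]
orientation: [-0.111, 3.133, 0.002]
force: [3.1, 2.1, -2.9]
opening: 0.002
finger_force: 2.0
time: 3.88
position: [505.3, 36.5, 229.3]
orientation: [-0.11, 3.137, -0.0]
force: [2.0, 0.0, -0.3]
opening: 0.0
finger_force: 0.0
[509.4106484   36.79374537 237.86608004] [-1.09758191e-01  3.12576933e+00  3.43249183e-04]
[321.94667095 188.58126779]
[(98, 80, 101), (99, 82, 99), (100, 87, 101), (101, 88, 100), (102, 87, 102), (103, 84, 103), (104, 84, 102), (105, 87, 103), (106, 88, 103), (107, 90, 100), (108, 88, 100), (109, 88, 99), (110, 88, 105), (111, 88, 101), (112, 89, 99), (113, 91, 102), (114, 87, 101), (115, 90, 99), (116, 86, 100), (117, 85, 101), (118, 90, 98), (119, 93, 99), (120, 84, 99), (121, 85, 98), (122, 83, 100), (123, 89, 98), (124, 89, 101), (125, 91, 98), (126, 88, 99), (127, 94, 100), (128, 90, 101), (129, 90, 100), (130, 90, 100), (131, 89, 102), (132, 89, 101), (133, 90, 103), (134, 89, 100), (135, 89, 99), (136, 87, 101), (137, 88, 98), (138, 87, 88), (139, 56, 58), (140, 26, 44), (141, 33, 43), (142, 31, 46), (143, 30, 50), 
[... 893 characters left out ...]
0), (203, 84, 99), (204, 75, 97), (205, 84, 94), (206, 82, 96), (207, 78, 99), (208, 81, 98), (209, 84, 97), (210, 78, 98), (211, 77, 96), (212, 82, 101), (213, 88, 99), (214, 74, 100), (215, 76, 99), (216, 79, 97), (217, 77, 99), (218, 81, 97), (219, 79, 100), (220, 91, 93), (221, 50, 99), (222, 17, 123), (223, 9, 148), (224, 9, 173), (225, 12, 188), (226, 10, 191), (227, 12, 190), (228, 12, 191), (229, 12, 189), (230, 12, 178), (231, 12, 157), (232, 20, 136), (233, 55, 107), (234, 81, 96), (235, 81, 101), (236, 85, 112), (237, 88, 120), (238, 96, 126), (239, 78, 115), (240, 15, 91), (241, 16, 101), (242, 13, 102), (243, 13, 108), (244, 11, 104), (245, 14, 96), (246, 18, 97), (247, 12, 94)]
```

```bash
python3 - <<'E'
from h import *
s=snapshot("wrist")
for n,v,z in (("lip",179.3,25),("low",221.7,7.4)): print(n,along(ray(s,(321,v),z)[0]))
E
python3 -m crank '[-1,0.26,0.44,0,-0.16,-1,0.26,0.44,0,-0.16,-1,0.26,0.44,0,-0.16,-1,0.26,0.44,0,-0.16,-1,0.26,0.44,0,-0.16]'
python3 -m crank '[-1,0.26,0.44,0,-0.16,-1,0.26,0.44,0,-0.16,-1,0.26,0.44,0,-0.16,-1,0.26,0.44,0,-0.16,-1,0.26,0.44,0,-0.16]'
python3 -m crank '[-1,0,0,0,0,-1,0,0,0,0]'
python3 - <<'E'
from h import *
s=snapshot("wrist");hsv=cv2.cvtColor(s["pixels"],cv2.COLOR_BGR2HSV)
m=((hsv[...,1]<50)&(hsv[...,2]>90)).astype(np.uint8)*255
for c in blobs(m,500,20000): print(c.mean(0).round(),rect(ray(s,c,6)))
st=get_state();print(st["position"],st["orientation"])
E
```

```text
lip [523.1  -1.1]
low [581.2  -0.9]
time: 4.4
position: [571.2, 148.7, 226.2]
orientation: [0.082, 3.139, 0.001]
force: [-0.1, -1.0, -1.2]
opening: 0.71
finger_force: 0.0
time: 4.82
position: [635.0, 257.3, 225.1]
orientation: [-0.282, -3.129, 0.001]
force: [-0.3, 0.3, 0.2]
opening: 1.001
finger_force: 0.0
time: 4.98
position: [634.0, 254.7, 226.0]
orientation: [-0.286, -3.128, 0.001]
force: [-0.2, -0.5, 0.3]
opening: 0.993
finger_force: 0.0
[ 16. 349.] (array([ 806.2, -195.7]), 48.6, 43.2, 57.3)
[443. 281.] (array([801.1, 377.9]), 94.2, 21.8, 17.7)
[200. 280.] (array([745.3,  78.6]), 91.6, 20.7, -39.5)
[594. 277.] (array([829.3, 566.8]), 205.8, 95.7, 40.7)
[327. 167.] (array([641. , 259.3]), 107.1, 63.4, -10.6)
[114. 153.] (array([581.1,  35. ]), 165.5, 71.3, 0.2)
[509. 147.] (array([662.3, 456.9]), 180.4, 25.1, 0.5)
[469. 126.] (array([632.4, 419.1]), 201.9, 28.8, 10.6)
[285.  10.] (array([473.8, 248.2]), 31.8, 19.0, 31.0)
[634.09330712 254.70751152 226.20677935] [ 2.86793040e-01  3.12834992e+00 -5.38965668e-04]
```

```bash
python3 -m crank '[-1,0.026,0.018,-0.4,0,-1,0.026,0.018,-0.6,0,-1,0.026,0.018,-0.7,0,-1,0.026,0.018,-0.75,0,-1,0.026,0.018,-0.75,0]'
python3 -m crank '[-1,0,0,-0.02,0,-1,0,0,-0.04,0,-1,0,0,-0.05,0,-1,0,0,-0.05,0,-1,0,0,-0.05,0]'
python3 -m crank '[0,0,0,0,0,0,0,0,0,0,0,0,0,0,0,0,0,0,0,0,0,0,0,0,0]'
```

```text
time: 5.45
position: [637.9, 258.2, 33.5]
orientation: [-0.286, -3.123, 0.004]
force: [-1.1, 0.2, -0.1]
opening: 1.001
finger_force: 0.0
time: 5.87
position: [642.6, 261.3, 27.9]
orientation: [0.285, 3.126, 0.003]
force: [0.5, -0.1, -1.1]
opening: 1.001
finger_force: 0.0
time: 6.28
position: [643.3, 261.1, 29.2]
orientation: [0.285, 3.124, 0.001]
force: [-1.4, -2.6, 17.4]
opening: 0.502
finger_force: 8.3
```

```bash
python3 -m crank '[-1,0,0,0.01,0,-1,0,0,0.01,0,-1,0,0,0.01,0,-1,0,0,0.01,0,-1,-0.008,-0.006,0.0,0]'
python3 -m crank '[-1,0,0,-0.01,0,-1,0,0,-0.02,0,-1,0,0,-0.02,0,-1,0,0,-0.02,0,-1,0,0,-0.02,0]'
python3 -m crank '[0,0,0,0,0,0.3,0,0,0,0,0.3,0,0,0,0,0.3,0,0,0,0,0.3,0,0,0,0]'
```

```text
time: 6.7
position: [639.4, 259.6, 25.4]
orientation: [0.284, 3.128, 0.0]
force: [-0.3, -0.1, -0.6]
opening: 1.004
finger_force: 0.0
time: 7.12
position: [639.1, 259.4, 20.3]
orientation: [-0.285, -3.129, 0.0]
force: [-0.3, 0.5, -0.6]
opening: 1.003
finger_force: 0.0
time: 7.53
position: [639.5, 259.7, 21.5]
orientation: [0.284, 3.128, 0.001]
force: [-1.2, -0.3, 5.8]
opening: 0.718
finger_force: 64.9
```

```bash
python3 -m crank '[0.3,0,0,0.05,0,0.3,0,0,0.15,0,0.3,0,0,0.25,0,0.3,0,0,0.36,0,0.3,0,0,0.36,0]'
python3 -m crank '[0.3,-0.02,-0.12,0,0.08,0.3,-0.05,-0.28,0,0.16,0.3,-0.07,-0.44,0,0.16,0.3,-0.07,-0.44,0,0.16,0.3,-0.07,-0.44,0,0.16]'
python3 -m crank '[0.3,-0.02,-0.12,0,0.08,0.3,-0.03,-0.28,0,0.157,0.3,-0.056,-0.43,0,0.157,0.3,-0.056,-0.43,0,0.157,0.3,-0.056,-0.43,0,0.157]'
python3 -m crank '[0.3,0,0,0,0,0.3,0,0,0,0]'
python3 - <<'E'
from h import *
s=snapshot("wrist");cv2.imwrite("pics/w2.png",s["pixels"])
st=get_state();print(st["position"],along(st["position"]),st["orientation"],st["force"])
E
```

```text
time: 7.95
position: [642.2, 260.6, 117.0]
orientation: [0.284, 3.121, 0.006]
force: [1.8, 0.8, -1.5]
opening: 0.717
finger_force: 66.3
time: 8.37
position: [620.7, 147.0, 110.0]
orientation: [-0.093, -3.139, 0.001]
force: [0.6, 0.7, -3.1]
opening: 0.717
finger_force: 66.5
time: 8.78
position: [607.4, 41.0, 110.2]
orientation: [0.102, -3.139, -0.001]
force: [0.3, 1.2, -3.3]
opening: 0.72
finger_force: 66.7
time: 8.95
position: [608.0, 43.4, 110.4]
orientation: [-0.108, 3.139, 0.001]
force: [-0.4, 0.6, -2.1]
opening: 0.718
finger_force: 66.7
[607.92076661  43.4849519  110.37691639] [6.08e+02 6.00e-01] [-1.09026436e-01  3.13949151e+00  7.02228117e-04] [ 0.03438648  0.53372276 -3.09509081]
```

View pics/w2.png

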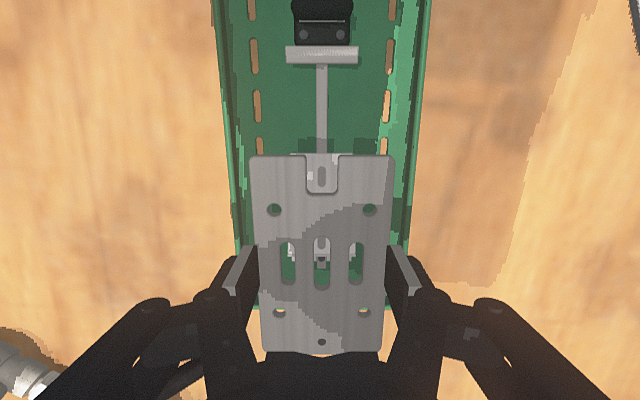

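Wrist view: the large plate hangs level, foot edge at row 155, cols 249–394, notch (321,175) in line with the rail (321,110) and the follower lip at row 62. Quantifying the offset before lowering.

Run:
```python
from h import *
s=snapshot("wrist");hsv=cv2.cvtColor(s["pixels"],cv2.COLOR_BGR2HSV);S=hsv[...,1].astype(int)
print("col285",[(y,int(S[y,278:288].mean()),int(hsv[y,278:288,2].mean())) for y in range(146,162)])
def edges(y,a,b):
    u=np.where(S[y,a:b]<45)[0]+a; return u.min(),u.max()
print("plate",edges(220,230,410)); print("notch",[ (x,int(hsv[165,x,2]),int(S[165,x])) for x in list(range(300,310))+list(range(334,344))])
for y in(80,100,120): print("rail",edges(y,305,340))
z=get_state()["position"][2]-21.4+6
for v in(154.5,156): print("foot upper",along(ray(s,(321.5,v),z)[0]))
e=edges(220,230,410);print("mid",along(ray(s,(sum(e)/2,220),z)[0]))
for y in(80,120): print("rail",along(ray(s,(np.mean(edges(y,305,340)),y),7)[0]))
```

```text
col285 [(146, 79, 109), (147, 82, 109), (148, 79, 110), (149, 83, 110), (150, 83, 110), (151, 83, 110), (152, 85, 113), (153, 84, 110), (154, 41, 104), (155, 18, 104), (156, 17, 122), (157, 14, 144), (158, 13, 153), (159, 14, 154), (160, 14, 154), (161, 14, 154)]
plate (np.int64(238), np.int64(390))
notch [(300, 160, 14), (301, 152, 15), (302, 154, 15), (303, 152, 15), (304, 147, 14), (305, 121, 11), (306, 113, 14), (307, 168, 9), (308, 164, 11), (309, 164, 8), (334, 155, 16), (335, 150, 10), (336, 154, 10), (337, 141, 13), (338, 114, 11), (339, 140, 13), (340, 157, 16), (341, 155, 13), (342, 157, 15), (343, 155, 16)]
rail (np.int64(316), np.int64(327))
rail (np.int64(316), np.int64(327))
rail (np.int64(316), np.int64(327))
foot upper [555.2  -0.6]
foot upper [555.8  -0.6]
mid [585.4  -4. ]
rail [521.6  -0.6]
rail [ 5.474e+02 -5.000e-01]
```

```bash
python3 -m crank '[0.3,-0.008,-0.001,-0.08,-0.005,0.3,-0.008,-0.001,-0.16,-0.005,0.3,-0.008,-0.001,-0.2,-0.005,0.3,-0.008,-0.001,-0.2,-0.005,0.3,-0.008,-0.001,-0.2,-0.005]'
python3 -m crank '[0.3,0,0,-0.006,0,0.3,0,0,-0.012,0,0.3,0,0,-0.018,0,0.3,0,0,-0.024,0,0.3,0,0,-0.03,0]'
python3 -m crank '[0.3,0,0,-0.004,0,0.3,0,0,-0.008,0,0.3,0,0,-0.012,0,0.3,0,0,-0.016,0,0.3,0,0,-0.016,0]'
```

```text
time: 9.47
position: [605.1, 42.2, 60.1]
orientation: [0.101, -3.138, 0.0]
force: [0.8, -0.0, -1.9]
opening: 0.716
finger_force: 66.7
time: 9.88
position: [606.0, 41.6, 53.4]
orientation: [-0.1, 3.139, 0.0]
force: [-1.3, -2.1, 1.0]
opening: 0.714
finger_force: 67.1
time: 10.3
position: [605.8, 41.6, 50.7]
orientation: [-0.1, 3.139, 0.0]
force: [-6.0, -0.4, 13.7]
opening: 0.719
finger_force: 68.2
```

```bash
python3 -m crank '[0.3,0,0,-0.004,0,0.3,0,0,-0.008,0,0.3,0,0,-0.012,0,0.3,0,0,-0.012,0,0.3,0,0,-0.012,0]'
python3 -m crank '[0.3,0,0,-0.004,0,0.3,0,0,-0.008,0,0.3,0,0,-0.012,0,0.3,0,0,-0.012,0,0.3,0,0,-0.012,0]'
```

```text
time: 10.72
position: [605.4, 41.5, 48.0]
orientation: [-0.1, 3.14, -0.0]
force: [-8.4, 0.5, 15.4]
opening: 0.716
finger_force: 70.1
time: 11.13
position: [605.0, 41.5, 44.6]
orientation: [0.099, -3.14, 0.0]
force: [-7.7, -0.4, 14.4]
opening: 0.718
finger_force: 71.8
```

Rotating in the grip at a steady 15 N. Continuing to about 42 mm.

```bash
python3 -m crank '[0.3,0,0,-0.003,0,0.3,0,0,-0.006,0,0.3,0,0,-0.008,0,0.3,0,0,-0.008,0,0.3,0,0,-0.008,0]'
python3 - <<'E'
from h import *
s=snapshot("wrist");cv2.imwrite("pics/w3.png",s["pixels"][0:330,160:480])
st=get_state();print(st["position"],st["force"])
E
```

```text
time: 11.55
position: [604.9, 41.6, 42.6]
orientation: [0.1, -3.139, 0.0]
force: [-8.2, -0.2, 13.4]
opening: 0.719
finger_force: 72.2
[604.87534905  41.58080524  42.63803618] [-8.14843086  0.06713015 13.68233302]
```

View pics/w3.png

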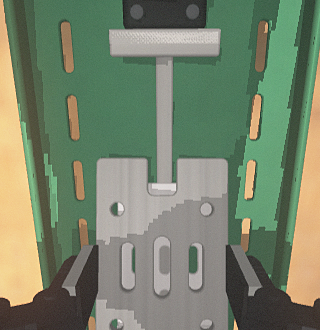

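The plate is tilted, notch (165,175 in crop) straddling the rail. Down a touch more, then open gently.

```bash
python3 -m crank '[0.3,0,0,-0.003,0,0.3,0,0,-0.005,0,0.3,0,0,-0.005,0]'
python3 -m crank '[0.3,0,0,-0.003,0,0.3,0,0,-0.005,0,0.3,0,0,-0.005,0]'
```

```text
time: 11.85
position: [604.9, 41.5, 41.8]
orientation: [0.099, -3.14, 0.0]
force: [-9.8, -0.3, 16.9]
opening: 0.715
finger_force: 72.6
time: 12.1
position: [604.9, 41.5, 41.7]
orientation: [-0.099, 3.14, -0.0]
force: [-13.4, -0.4, 27.6]
opening: 0.718
finger_force: 73.8
```

```bash
python3 -m crank '[0.3,0,0,0.003,0,0.3,0,0,0.005,0,-0.8,0,0,0.005,0,-0.8,0,0,0.005,0,-0.8,0,0,0.005,0]'
python3 -m crank '[-0.8,0,0,0.1,0,-0.8,0,0,0.25,0,-0.8,0,0,0.4,0,-0.8,0,0,0.4,0,-0.8,0,0,0.4,0]'
python3 -m crank '[-1,-0.12,0,0.2,0,-1,-0.12,0,0.2,0,-1,-0.12,0,0.2,0,-1,-0.12,0,0.2,0]'
python3 - <<'E'
from h import *
s=snapshot("wrist");cv2.imwrite("pics/w4.png",s["pixels"])
st=get_state();print(st["position"],st["force"],st["time"])
hsv=cv2.cvtColor(s["pixels"],cv2.COLOR_BGR2HSV)
for p in (557.6,):
  u=proj(s,np.r_[world(p),6])[0];print(u)
  c=int(u[0])+20
  print([(y,int(hsv[y,c:c+4,1].mean()),int(hsv[y,c:c+4,2].mean())) for y in range(int(u[1])-14,int(u[1])+14)])
  for q in (0,108):
    z=3+q*.342; w=proj(s,np.r_[world(p+q*.94),z])[0]; print(q,w)
E
```

```text
time: 12.52
position: [606.1, 41.6, 39.9]
orientation: [-0.1, 3.139, 0.0]
force: [-0.8, 0.7, -0.7]
opening: 0.909
finger_force: 0.0
time: 12.93
position: [608.0, 41.8, 142.4]
orientation: [-0.1, 3.134, 0.0]
force: [0.2, 0.2, -0.6]
opening: 0.9
finger_force: 0.0
time: 13.27
position: [576.0, 41.7, 189.9]
orientation: [-0.1, 3.138, 0.0]
force: [0.4, -0.2, 0.1]
opening: 1.004
finger_force: 0.0
[575.70529135  41.65025344 189.05062796] [ 0.74879771 -0.28847254  0.42271168] 13.3167
[321.46626462 157.60491797]
[(143, 82, 101), (144, 85, 100), (145, 87, 99), (146, 86, 101), (147, 83, 97), (148, 83, 99), (149, 83, 99), (150, 85, 101), (151, 81, 99), (152, 79, 99), (153, 83, 98), (154, 83, 99), (155, 85, 101), (156, 84, 92), (157, 78, 77), (158, 22, 96), (159, 14, 136), (160, 15, 138), (161, 12, 134), (162, 12, 133), (163, 13, 136), (164, 14, 138), (165, 12, 139), (166, 15, 134), (167, 13, 123), (168, 15, 125), (169, 11, 125), (170, 16, 123)]
0 [321.46468656 157.01438908]
108 [321.83947578 267.53534553]
```

View pics/w4.png

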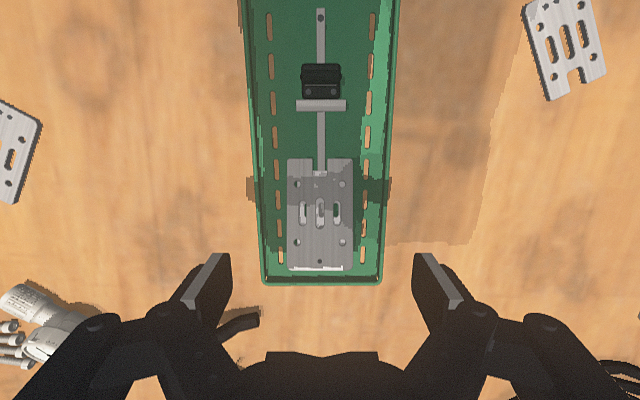

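The large plate lies on the rest between rows 158 and 268, centred on the rail at col 321, straddling it. Now to the mid plate, turning the tool +148°.

```bash
python3 -m crank '[-1,-0.005,-0.254,0,0.658,-1,-0.005,-0.254,0,0.658,-1,-0.005,-0.254,0,0.658,-1,-0.005,-0.254,0,0.658,-1,-0.005,-0.254,0,0.658]'
python3 -m crank '[-1,-0.005,-0.254,0,0.658,-1,-0.005,-0.254,0,0.658,-1,-0.005,-0.254,0,0.658,-1,-0.005,-0.254,0,0.658,-1,-0.005,-0.254,0,0.658]'
python3 -m crank '[-1,-0.005,-0.254,0,0.658,-1,-0.005,-0.254,0,0.658,-1,-0.005,-0.254,0,0.658,-1,-0.005,-0.254,0,0.658,-1,-0.005,-0.254,0,0.658]'
python3 -m crank '[-1,-0.005,-0.254,0,0.658,-1,-0.005,-0.254,0,0.658,-1,-0.005,-0.254,0,0.658,-1,-0.005,-0.254,0,0.658,-1,-0.005,-0.254,0,0.658]'
python3 -m crank '[-1,-0.005,-0.254,0,0.658,-1,-0.005,-0.254,0,0.658,-1,-0.005,-0.254,0,0.658,-1,-0.005,-0.254,0,0.658,-1,-0.005,-0.254,0,0.658]'
python3 -m crank '[-1,0,0,0,0,-1,0,0,0,0]'
cat >> h.py <<'E'
def psi(o): return (2*np.degrees(np.arctan2(o[1],o[0]))-90)%360
def greys(s,z=6,lo=500,hi=20000):
    hsv=cv2.cvtColor(s["pixels"],cv2.COLOR_BGR2HSV);m=((hsv[...,1]<50)&(hsv[...,2]>90)).astype(np.uint8)*255
    return [(c.mean(0).round(),rect(ray(s,c,z))) for c in blobs(m,lo,hi)]
E
python3 - <<'E'
from h import *
s=snapshot("wrist")
for g in greys(s): print(*g)
st=get_state();print(st["position"],psi(st["orientation"]),st["joint_pos"])
E
```

```text
time: 13.73
position: [574.0, -22.6, 187.8]
orientation: [0.905, -3.006, -0.001]
force: [0.2, -0.2, 0.3]
opening: 0.995
finger_force: 0.0
time: 14.15
position: [572.7, -86.1, 187.7]
orientation: [1.643, -2.676, -0.002]
force: [-0.2, 0.0, 0.3]
opening: 0.999
finger_force: 0.0
time: 14.57
position: [571.4, -149.4, 187.8]
orientation: [2.271, -2.169, -0.003]
force: [0.5, 0.1, -0.6]
opening: 1.0
finger_force: 0.0
time: 14.98
position: [570.3, -212.6, 188.4]
orientation: [2.749, -1.52, -0.002]
force: [0.3, 0.7, -0.1]
opening: 0.999
finger_force: 0.0
time: 15.4
position: [569.2, -275.8, 188.7]
orientation: [-3.046, 0.769, 0.002]
force: [0.0, -0.0, 0.5]
opening: 0.996
finger_force: 0.0
time: 15.57
position: [569.3, -275.3, 189.3]
orientation: [-3.045, 0.774, 0.001]
force: [-0.0, -0.6, -0.6]
opening: 1.0
finger_force: 0.0
[443. 281.] (array([ 403.8, -339.5]), 82.7, 19.4, -0.4)
[201. 280.] (array([ 533.7, -101.4]), 84.6, 18.4, -57.6)
[ 46. 292.] (array([600.2,  64.4]), 118.6, 69.6, 24.7)
[548. 199.] (array([ 439.7, -469.7]), 114.7, 24.9, -63.8)
[323. 170.] (array([ 571.7, -278.4]), 97.4, 57.4, -27.6)
[501.  91.] (array([ 563.6, -456.8]), 48.3, 35.9, -64.0)
[160.   8.] (array([ 764.9, -222. ]), 161.3, 19.6, 61.4)
[ 569.38955092 -275.3261892   189.42394374] 241.5222083801911 [-4.50385399e-01  4.06181879e-01 -6.94791063e-02  1.09551111e+00
 -2.64425741e-05 -3.09494682e+00]
```

```bash
python3 -m crank '[-1,0.008,-0.011,-0.16,0.01,-1,0.008,-0.011,-0.32,0.01,-1,0.008,-0.011,-0.45,0.01,-1,0.008,-0.011,-0.55,0.01,-1,0.008,-0.011,-0.6,0.01]'
python3 -m crank '[-1,0,0,-0.03,0,-1,0,0,-0.058,0,-1,0,0,-0.058,0,-1,0,0,-0.058,0,-1,0,0,-0.058,0]'
```

```text
time: 16.03
position: [569.1, -277.1, 35.9]
orientation: [-3.047, 0.759, 0.008]
force: [-1.0, 0.4, -0.0]
opening: 0.998
finger_force: 0.0
time: 16.45
position: [572.5, -279.2, 26.9]
orientation: [3.049, -0.756, 0.004]
force: [0.3, -0.0, 0.2]
opening: 1.001
finger_force: 0.0
```

```bash
python3 -m crank '[-1,0,0,-0.004,0,-1,0,0,-0.004,0,-1,0,0,-0.004,0,-1,0,0,-0.004,0]'
python3 -m crank '[0,0,0,0,0,0.3,0,0,0,0,0.3,0,0,0,0,0.3,0,0,0,0,0.3,0,0,0,0]'
```

```text
time: 16.78
position: [571.5, -278.7, 24.6]
orientation: [3.049, -0.756, 0.001]
force: [-0.6, 0.2, 0.2]
opening: 1.0
finger_force: 0.0
time: 17.2
position: [571.5, -278.6, 25.1]
orientation: [-3.049, 0.756, -0.001]
force: [-2.0, 2.1, 7.0]
opening: 0.639
finger_force: 61.6
```

```bash
python3 -m crank '[0.3,0,0,0.05,0,0.3,0,0,0.15,0,0.3,0,0,0.25,0,0.3,0,0,0.36,0,0.3,0,0,0.36,0]'
python3 -m crank '[0.3,0.011,0.256,0,-0.659,0.3,0.011,0.256,0,-0.659,0.3,0.011,0.256,0,-0.659,0.3,0.011,0.256,0,-0.659,0.3,0.011,0.256,0,-0.659]'
python3 -m crank '[0.3,0.011,0.256,0,-0.659,0.3,0.011,0.256,0,-0.659,0.3,0.011,0.256,0,-0.659,0.3,0.011,0.256,0,-0.659,0.3,0.011,0.256,0,-0.659]'
python3 -m crank '[0.3,0.011,0.256,0,-0.659,0.3,0.011,0.256,0,-0.659,0.3,0.011,0.256,0,-0.659,0.3,0.011,0.256,0,-0.659,0.3,0.011,0.256,0,-0.659]'
python3 -m crank '[0.3,0.011,0.256,0,-0.659,0.3,0.011,0.256,0,-0.659,0.3,0.011,0.256,0,-0.659,0.3,0.011,0.256,0,-0.659,0.3,0.011,0.256,0,-0.659]'
python3 -m crank '[0.3,0.011,0.256,0,-0.659,0.3,0.011,0.256,0,-0.659,0.3,0.011,0.256,0,-0.659,0.3,0.011,0.256,0,-0.659,0.3,0.011,0.256,0,-0.659]'
python3 -m crank '[0.3,0,0,0,0,0.3,0,0,0,0]'
python3 - <<'E'
from h import *
s=snapshot("wrist");cv2.imwrite("pics/w5.png",s["pixels"])
st=get_state();print(st["position"],along(st["position"]),psi(st["orientation"]),st["force"],st["time"])
E
```

```text
time: 17.62
position: [574.3, -280.1, 120.4]
orientation: [3.047, -0.756, 0.013]
force: [2.0, -0.1, -1.0]
opening: 0.642
finger_force: 63.7
time: 18.03
position: [573.7, -213.9, 113.9]
orientation: [2.752, -1.515, -0.001]
force: [-0.4, -0.5, -2.9]
opening: 0.633
finger_force: 63.7
time: 18.45
position: [576.6, -150.3, 114.0]
orientation: [2.275, -2.166, -0.001]
force: [-0.6, 0.2, -1.7]
opening: 0.63
finger_force: 63.8
time: 18.87
position: [579.5, -86.6, 114.1]
orientation: [1.646, -2.675, -0.0]
force: [0.5, 0.7, -2.7]
opening: 0.632
finger_force: 63.8
time: 19.28
position: [582.3, -22.7, 114.1]
orientation: [0.907, -3.007, 0.0]
force: [-0.2, 0.5, -1.8]
opening: 0.634
finger_force: 63.9
time: 19.7
position: [585.1, 41.3, 114.0]
orientation: [0.107, -3.139, 0.0]
force: [0.5, -0.4, -1.9]
opening: 0.636
finger_force: 64.0
time: 19.87
position: [585.1, 40.9, 114.1]
orientation: [0.112, -3.139, 0.0]
force: [0.9, -0.9, -2.0]
opening: 0.635
finger_force: 64.0
[585.07675408  40.87358176 114.11685361] [ 5.85e+02 -5.00e-01] 94.04486938686028 [ 0.10911561 -0.07036305 -2.35228746] 19.9167
```

View pics/w5.png

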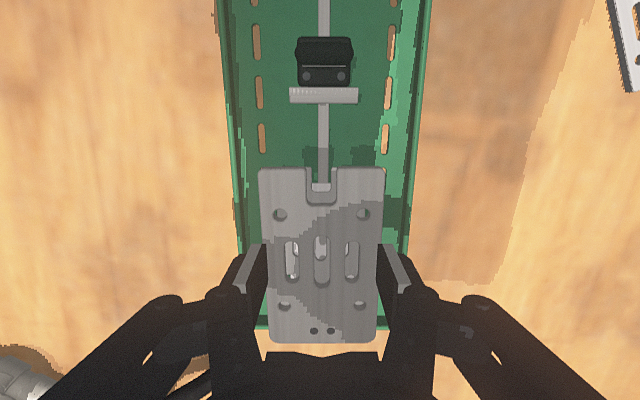

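Mid plate (two dots at (321,331)) in hand, foot edge at row 168, notch at (321,185), rail at (323,130), follower lip at row 95. Quantifying.

```bash
cat >> h.py <<'E'
def hand(s,zt,rows,fr,cc=285): # rail rows, foot row search range
    hsv=cv2.cvtColor(s["pixels"],cv2.COLOR_BGR2HSV);S=hsv[...,1].astype(int);Vv=hsv[...,2].astype(int)
    for y in rows:
        u=np.where(S[y,300:345]<45)[0]+300; print("rail",y,u.min(),u.max(),along(ray(s,(u.mean(),y),7)[0]))
    print("foot",[(y,int(S[y,cc-4:cc+4].mean()),int(Vv[y,cc-4:cc+4].mean())) for y in fr])
    y=fr[-1]+2; 
    print("edges",y,[(x,S[y,x],Vv[y,x]) for x in range(252,266)],[(x,S[y,x],Vv[y,x]) for x in range(376,392)])
    print("notch",y+4,[(x,int(Vv[y:y+8,x].mean())) for x in list(range(298,312))+list(range(328,342))])
E
python3 - <<'E'
from h import *
s=snapshot("wrist"); hand(s,0,(115,130,142),range(160,176))
E
```

```text
rail 115 318 328 [521.3  -0.7]
rail 130 318 328 [531.6  -0.7]
rail 142 318 328 [540.1  -0.6]
foot [(160, 82, 110), (161, 78, 111), (162, 81, 110), (163, 82, 111), (164, 83, 109), (165, 78, 100), (166, 29, 96), (167, 20, 103), (168, 18, 115), (169, 16, 140), (170, 15, 153), (171, 15, 159), (172, 17, 158), (173, 15, 159), (174, 14, 156), (175, 15, 158)]
edges 177 [(252, np.int64(73), np.int64(108)), (253, np.int64(63), np.int64(114)), (254, np.int64(68), np.int64(112)), (255, np.int64(70), np.int64(110)), (256, np.int64(82), np.int64(115)), (257, np.int64(40), np.int64(120)), (258, np.int64(24), np.int64(148)), (259, np.int64(19), np.int64(161)), (260, np.int64(18), np.int64(157)), (261, np.int64(19), np.int64(157)), (262, np.int64(16), np.int64(156)), (263, np.int64(17), np.int64(154)), (264, np.int64(22), np.int64(160)), (265, np.int64(16), np.int64(156))] [(376, np.int64(13), np.int64(155)), (377, np.int64(14), np.int64(150)), (378, np.int64(22), np.int64(153)), (379, np.int64(17), np.int64(153)), (380, np.int64(21), np.int64(155)), (381, np.int64(18), np.int64(155)), (382, np.int64(15), np.int64(158)), (383, np.int64(16), np.int64(158)), (384, np.int64(11), np.int64(134)), (385, np.int64(60), np.int64(81)), (386, np.int64(77), np.int64(112)), (387, np.int64(92), np.int64(155)), (388, np.int64(88), np.int64(153)), (389, np.int64(92), np.int64(147)), (390, np.int64(89), np.int64(152)), (391, np.int64(89), np.int64(149))]
notch 181 [(298, 154), (299, 154), (300, 154), (301, 155), (302, 155), (303, 156), (304, 149), (305, 125), (306, 101), (307, 136), (308, 133), (309, 130), (310, 127), (311, 114), (328, 106), (329, 109), (330, 101), (331, 123), (332, 135), (333, 135), (334, 134), (335, 132), (336, 111), (337, 137), (338, 148), (339, 152), (340, 151), (341, 152)]
```

Run:
```python
from h import *
s=snapshot("wrist")
for v in(168.3,): print("foot top",along(ray(s,(321,v),95.1)[0]),"row181",along(ray(s,(321,181),95.1)[0]))
for v in (93,98,103): print("lip?",v,along(ray(s,(323,v),25)[0]))
hsv=cv2.cvtColor(s["pixels"],cv2.COLOR_BGR2HSV)
print([(y,int(hsv[y,338:348,1].mean()),int(hsv[y,338:348,2].mean())) for y in range(84,110)])
```

```text
foot top [539.1  -1.9] row181 [545.   -1.9]
lip? 93 [506.8  -0.8]
lip? 98 [509.8  -0.8]
lip? 103 [512.9  -0.8]
[(84, 28, 45), (85, 34, 42), (86, 31, 55), (87, 14, 119), (88, 13, 171), (89, 13, 175), (90, 12, 176), (91, 12, 172), (92, 12, 169), (93, 14, 161), (94, 12, 160), (95, 15, 161), (96, 15, 161), (97, 12, 157), (98, 11, 156), (99, 11, 154), (100, 13, 156), (101, 16, 152), (102, 15, 138), (103, 21, 108), (104, 103, 104), (105, 94, 113), (106, 90, 112), (107, 89, 111), (108, 94, 111), (109, 91, 114)]
```

```bash
python3 -m crank '[0.3,-0.018,0.004,-0.08,-0.006,0.3,-0.018,0.004,-0.15,-0.006,0.3,-0.018,0.004,-0.19,-0.006,0.3,-0.018,0.004,-0.19,-0.006,0.3,-0.018,0.004,-0.19,-0.006]'
python3 -m crank '[0.3,0,0,-0.006,0,0.3,0,0,-0.012,0,0.3,0,0,-0.018,0,0.3,0,0,-0.022,0,0.3,0,0,-0.022,0]'
python3 -m crank '[0.3,0,0,-0.004,0,0.3,0,0,-0.008,0,0.3,0,0,-0.012,0,0.3,0.001,0,-0.016,0,0.3,0.001,0,-0.016,0]'
```

```text
time: 20.43
position: [580.2, 42.2, 66.4]
orientation: [0.099, -3.139, 0.0]
force: [0.7, -0.2, -3.0]
opening: 0.637
finger_force: 64.0
time: 20.85
position: [580.9, 42.4, 61.5]
orientation: [-0.099, 3.139, 0.0]
force: [0.3, -0.5, -1.0]
opening: 0.636
finger_force: 64.2
time: 21.27
position: [580.8, 42.4, 57.3]
orientation: [-0.099, 3.14, 0.0]
force: [-1.0, -0.9, 2.8]
opening: 0.632
finger_force: 63.0
```

```bash
python3 -m crank '[0.3,0,0,-0.004,0,0.3,0,0,-0.008,0,0.3,0,0,-0.012,0,0.3,0.001,0,-0.016,0,0.3,0.001,0,-0.016,0]'
python3 -m crank '[0.3,0,0,-0.004,0,0.3,0,0,-0.008,0,0.3,0,0,-0.012,0,0.3,0.001,0,-0.016,0,0.3,0.001,0,-0.016,0]'
```

```text
time: 21.68
position: [581.0, 42.4, 53.0]
orientation: [0.099, -3.14, -0.0]
force: [-0.8, 0.3, 2.8]
opening: 0.626
finger_force: 62.4
time: 22.1
position: [581.4, 42.4, 48.8]
orientation: [0.099, -3.14, -0.0]
force: [-0.9, 1.0, 0.4]
opening: 0.609
finger_force: 62.5
```

Run:
```python
from h import *
s=snapshot("wrist");hsv=cv2.cvtColor(s["pixels"],cv2.COLOR_BGR2HSV)
st=get_state();print(st["position"],st["opening"],st["force"])
for q in (538,540.5,543): print(q,[proj(s,np.r_[world(q-2.05),z])[0].round(1) for z in(8.6,12,16)])
for c in (285,350): print([(y,int(hsv[y,c:c+8,1].mean()),int(hsv[y,c:c+8,2].mean())) for y in range(120,215,1) if True][::1])
```

```text
[581.35396736  42.39557854  48.91902102] 0.6052130342518566 [-0.20952752  0.29149151 -0.88962054]
538 [array([320.7, 159.9]), array([320.6, 161.2]), array([320.6, 162.9])]
540.5 [array([320.8, 164.7]), array([320.7, 166.1]), array([320.7, 167.9])]
543 [array([320.7, 169.4]), array([320.6, 171. ]), array([320.6, 172.9])]
[(120, 87, 123), (121, 87, 124), (122, 88, 124), (123, 85, 123), (124, 86, 123), (125, 87, 124), (126, 88, 124), (127, 87, 123), (128, 89, 123), (129, 87, 123), (130, 85, 123), (131, 86, 123), (132, 89, 122), (133, 88, 124), (134, 88, 123), (135, 85, 124), (136, 89, 124), (137, 89, 123), (138, 88, 126), (139, 84, 124), (140, 86, 124), (141, 88, 123), (142, 87, 124), (143, 87, 126), (144, 86, 125), (145, 88, 126), (146, 86, 124), (147, 88, 125), (148, 89, 125), (149, 94, 123), (150, 90, 125), (151, 87, 124), (152, 88, 122), (153, 88, 122), (154, 87, 123), (155, 88, 122), (156, 86, 122), (157, 86, 123), (158, 85, 123), (159, 87, 122), (160, 87, 124), (161, 86, 123), (162, 88, 125), (163, 85, 117), (164, 80, 97), (165, 79, 100), (166, 21, 124), (167, 15, 171), (168, 14, 
[... 1561 characters left out ...]
71, 12, 177), (172, 11, 179), (173, 13, 178), (174, 12, 178), (175, 12, 179), (176, 13, 178), (177, 12, 178), (178, 12, 180), (179, 12, 177), (180, 13, 179), (181, 10, 178), (182, 11, 179), (183, 11, 178), (184, 11, 180), (185, 12, 179), (186, 12, 180), (187, 12, 180), (188, 12, 179), (189, 13, 180), (190, 13, 181), (191, 12, 181), (192, 12, 179), (193, 13, 180), (194, 12, 180), (195, 12, 184), (196, 12, 171), (197, 11, 144), (198, 9, 145), (199, 12, 149), (200, 11, 147), (201, 12, 148), (202, 10, 149), (203, 10, 147), (204, 11, 145), (205, 11, 143), (206, 13, 144), (207, 12, 144), (208, 13, 144), (209, 13, 144), (210, 12, 145), (211, 12, 144), (212, 12, 144), (213, 12, 144), (214, 11, 142)]
```

The foot edge is at row 166.5, matching home (s≈541) almost on the floor; the pads are slipping off the top edge, so I'll open now.

```bash
python3 -m crank '[0.1,0,0,0,0,-0.2,0,0,0,0,-0.5,0,0,0,0,-0.5,0,0,0,0,-0.5,0,0,0,0]'
python3 -m crank '[-0.5,0,0,0.1,0,-0.5,0,0,0.25,0,-0.5,0,0,0.4,0,-0.8,0,0,0.4,0,-0.8,0,0,0.4,0]'
python3 -m crank '[-1,-0.12,0,0.2,0,-1,-0.12,0,0.2,0,-1,-0.12,0,0.2,0,-1,-0.12,0,0.2,0]'
python3 - <<'E'
from h import *
s=snapshot("wrist");cv2.imwrite("pics/w6.png",cv2.resize(s["pixels"][80:330,230:410],None,fx=3,fy=2.4,interpolation=cv2.INTER_CUBIC)); np.save("w6.npy",s,allow_pickle=True)
cv2.imwrite("pics/w6r.png",s["pixels"])
hsv=cv2.cvtColor(s["pixels"],cv2.COLOR_BGR2HSV)
st=get_state();print(st["position"],st["opening"],st["force"],st["time"])
for n,P in (("mid foot top",(538.5,8.6)),("large foot top",(555.5,8.6)),("large foot bottom plane",(558,3)),("mid head top 540.5+",(540.5+92.1-2.05,3+33.5+5.6)),("large head top",(558+101.5-2.05,3+36.9+5.6))):
    print(n,proj(s,np.r_[world(P[0]),P[1]])[0].round(1))
u=proj(s,np.r_[world(540),6])[0];c=int(u[0])
for d in (-24,-30,17,27): print(d,c+d,[(y,int(hsv[y,c+d-2:c+d+2,1].mean()),int(hsv[y,c+d-2:c+d+2,2].mean())) for y in range(int(u[1])-8,int(u[1])+32)])
for d in(-20,20): print(d,[(y,int(hsv[y,c+d-2:c+d+2,1].mean()),int(hsv[y,c+d-2:c+d+2,2].mean())) for y in range(int(u[1])+85,int(u[1])+140)])
E
```

```text
time: 22.57
position: [581.4, 42.3, 49.3]
orientation: [-0.099, 3.14, -0.0]
force: [-0.1, -0.5, -0.8]
opening: 0.75
finger_force: 0.0
time: 22.98
position: [583.6, 42.5, 152.1]
orientation: [-0.098, 3.134, 0.0]
force: [-1.1, -0.2, 0.2]
opening: 0.905
finger_force: 0.0
time: 23.32
position: [551.3, 42.4, 199.0]
orientation: [-0.099, 3.139, -0.0]
force: [-0.3, 0.2, 0.3]
opening: 0.997
finger_force: 0.0
[551.06396588  42.31832334 198.11937585] 0.9971547142998709 [ 0.30158599  0.54925242 -0.55256182] 23.3667
mid foot top [319.2 162. ]
large foot top [319.3 178.5]
large foot bottom plane [319.4 179.4]
mid head top 540.5+ [319.5 260.6]
large head top [319.7 286. ]
-24 295 [(154, 81, 99), (155, 80, 97), (156, 79, 100), (157, 83, 96), (158, 78, 99), (159, 80, 100), (160, 78, 97), (161, 82, 87), (162, 28, 95), (163, 16, 135), (164, 15, 139), (165, 14, 137), (166, 15, 137), (167, 13, 137), (168, 15, 138), (169, 14, 137), (170, 14, 138), (171, 12, 137), (172, 13, 138), (173, 13, 139), (174, 14, 135), (175, 15, 125), (176, 16, 123), (177, 11, 111), (178, 17, 113), (179, 16, 116), (180, 16, 117),
[... 3135 characters left out ...]
, (257, 18, 146), (258, 16, 146), (259, 15, 143), (260, 12, 201), (261, 11, 224), (262, 19, 105), (263, 22, 122), (264, 16, 204), (265, 9, 233), (266, 9, 228), (267, 10, 228), (268, 10, 227), (269, 9, 228), (270, 9, 227), (271, 9, 228), (272, 10, 227), (273, 9, 228), (274, 9, 228), (275, 9, 228), (276, 9, 227), (277, 9, 228), (278, 9, 228), (279, 7, 228), (280, 9, 228), (281, 9, 228), (282, 9, 227), (283, 9, 229), (284, 9, 228), (285, 10, 232), (286, 11, 230), (287, 20, 177), (288, 99, 138), (289, 78, 137), (290, 65, 111), (291, 48, 72), (292, 51, 77), (293, 50, 78), (294, 49, 79), (295, 48, 73), (296, 62, 84), (297, 71, 125), (298, 93, 151), (299, 67, 152), (300, 106, 189), (301, 118, 227)]
```

View pics/w6.png

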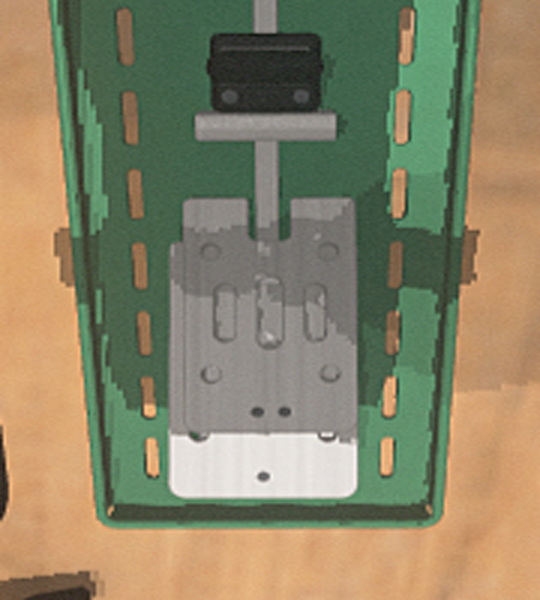

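The mid plate is shingled on the large: its foot at crop (270,200), head at (270,432), the large head exposed to 495, the rail through its notch; lateral offset ~1.5 mm, within limits. Going for the small plate, tool turned −152°.

```bash
python3 -m crank '[-1,-0.088,0.164,0,-0.675,-1,-0.088,0.164,0,-0.675,-1,-0.088,0.164,0,-0.675,-1,-0.088,0.164,0,-0.675,-1,-0.088,0.164,0,-0.675]'
python3 -m crank '[-1,-0.088,0.164,0,-0.675,-1,-0.088,0.164,0,-0.675,-1,-0.088,0.164,0,-0.675,-1,-0.088,0.164,0,-0.675,-1,-0.088,0.164,0,-0.675]'
python3 -m crank '[-1,-0.088,0.164,0,-0.675,-1,-0.088,0.164,0,-0.675,-1,-0.088,0.164,0,-0.675,-1,-0.088,0.164,0,-0.675,-1,-0.088,0.164,0,-0.675]'
python3 -m crank '[-1,-0.088,0.164,0,-0.675,-1,-0.088,0.164,0,-0.675,-1,-0.088,0.164,0,-0.675,-1,-0.088,0.164,0,-0.675,-1,-0.088,0.164,0,-0.675]'
python3 -m crank '[-1,-0.088,0.164,0,-0.675,-1,-0.088,0.164,0,-0.675,-1,-0.088,0.164,0,-0.675,-1,-0.088,0.164,0,-0.675,-1,-0.088,0.164,0,-0.675]'
python3 -m crank '[-1,0,0,0,0,-1,0,0,0,0]'
python3 - <<'E'
from h import *
s=snapshot("wrist")
for g in greys(s): print(*g)
st=get_state();print(st["position"],psi(st["orientation"]),st["joint_pos"])
E
```

```text
time: 23.78
position: [528.7, 83.6, 197.1]
orientation: [-0.734, -3.052, 0.002]
force: [0.2, -1.1, 0.8]
opening: 1.005
finger_force: 0.0
time: 24.2
position: [506.7, 124.5, 197.1]
orientation: [-1.508, -2.753, 0.003]
force: [0.4, -0.2, -1.2]
opening: 0.995
finger_force: 0.0
time: 24.62
position: [484.7, 165.5, 197.2]
orientation: [-2.178, -2.263, 0.004]
force: [-0.4, -0.2, -0.3]
opening: 1.0
finger_force: 0.0
time: 25.03
position: [462.7, 206.5, 197.2]
orientation: [-2.695, -1.614, 0.004]
force: [0.3, -0.2, -0.4]
opening: 1.0
finger_force: 0.0
time: 25.45
position: [440.7, 247.4, 197.2]
orientation: [3.023, 0.851, -0.004]
force: [-1.2, -0.7, 0.1]
opening: 0.998
finger_force: 0.0
time: 25.62
position: [440.9, 247.1, 197.7]
orientation: [3.021, 0.861, -0.003]
force: [0.1, -0.2, -0.8]
opening: 1.0
finger_force: 0.0
[443. 280.] (array([412.1,  64. ]), 86.1, 19.9, 60.0)
[200. 281.] (array([264.3, 300.7]), 85.3, 19.4, 3.1)
[ 84. 215.] (array([271.9, 437.6]), 41.7, 40.3, 5.8)
[320. 170.] (array([441.5, 247.8]), 87.2, 51.5, 31.4)
[ 16. 123.] (array([331.1, 522.6]), 45.3, 34.6, 14.1)
[574. 170.] (array([587.5,  28.7]), 173.9, 76.5, -5.0)
[441.04182846 247.1494776  197.99330951] 301.80869286001393 [ 5.10784158e-01  1.71425078e-01 -3.66345495e-01  1.03488666e+00
 -1.53083727e-05  3.09721040e+00]
```

```bash
python3 -m crank '[-1,0.002,0.002,-0.16,0,-1,0.002,0.002,-0.32,0,-1,0.002,0.002,-0.46,0,-1,0.002,0.002,-0.58,0,-1,0.002,0.002,-0.64,0]'
python3 -m crank '[-1,0,0,-0.03,0,-1,0,0,-0.05,0,-1,0,0,-0.05,0,-1,0,0,-0.05,0,-1,0,0,-0.05,0]'
python3 -m crank '[-1,0,0,0,0,-1,0,0,0,0,-1,0,0,0,0]'
```

```text
time: 26.08
position: [439.3, 246.3, 35.1]
orientation: [3.02, 0.86, -0.008]
force: [-0.4, -0.0, -0.3]
opening: 1.003
finger_force: 0.0
time: 26.5
position: [442.9, 248.5, 28.0]
orientation: [-3.021, -0.859, -0.004]
force: [-0.7, -0.5, -0.9]
opening: 0.997
finger_force: 0.0
time: 26.75
position: [442.3, 248.1, 27.4]
orientation: [-3.022, -0.859, -0.002]
force: [-0.2, -0.2, 0.1]
opening: 0.999
finger_force: 0.0
```

```bash
python3 -m crank '[-1,-0.001,0,-0.009,0,-1,-0.001,0,-0.009,0,-1,-0.001,0,-0.009,0,-1,-0.001,0,-0.009,0]'
python3 -m crank '[0,0,0,0,0,0.4,0,0,0,0,0.4,0,0,0,0,0.4,0,0,0,0,0.4,0,0,0,0]'
python3 -m crank '[0.4,0,0,0.05,0,0.4,0,0,0.15,0,0.4,0,0,0.25,0,0.4,0,0,0.36,0,0.4,0,0,0.36,0]'
```

```text
time: 27.08
position: [441.5, 247.8, 24.4]
orientation: [3.022, 0.859, -0.0]
force: [-0.1, -0.5, 0.1]
opening: 1.002
finger_force: 0.0
time: 27.5
position: [441.6, 248.0, 25.1]
orientation: [-3.022, -0.859, -0.0]
force: [-2.3, -0.1, 7.9]
opening: 0.573
finger_force: 60.5
time: 27.92
position: [444.4, 249.4, 119.2]
orientation: [-3.02, -0.858, -0.011]
force: [0.9, 0.8, -1.2]
opening: 0.571
finger_force: 62.4
```

```bash
python3 -m crank '[0.4,0.098,-0.166,0,0.675,0.4,0.098,-0.166,0,0.675,0.4,0.098,-0.166,0,0.675,0.4,0.098,-0.166,0,0.675,0.4,0.098,-0.166,0,0.675]'
python3 -m crank '[0.4,0.098,-0.166,0,0.675,0.4,0.098,-0.166,0,0.675,0.4,0.098,-0.166,0,0.675,0.4,0.098,-0.166,0,0.675,0.4,0.098,-0.166,0,0.675]'
python3 -m crank '[0.4,0.098,-0.166,0,0.675,0.4,0.098,-0.166,0,0.675,0.4,0.098,-0.166,0,0.675,0.4,0.098,-0.166,0,0.675,0.4,0.098,-0.166,0,0.675]'
python3 -m crank '[0.4,0.098,-0.166,0,0.675,0.4,0.098,-0.166,0,0.675,0.4,0.098,-0.166,0,0.675,0.4,0.098,-0.166,0,0.675,0.4,0.098,-0.166,0,0.675]'
python3 -m crank '[0.4,0.098,-0.166,0,0.675,0.4,0.098,-0.166,0,0.675,0.4,0.098,-0.166,0,0.675,0.4,0.098,-0.166,0,0.675,0.4,0.098,-0.166,0,0.675]'
python3 -m crank '[0.4,0,0,0,0,0.4,0,0,0,0]'
python3 - <<'E'
from h import *
s=snapshot("wrist");cv2.imwrite("pics/w7r.png",s["pixels"])
st=get_state();print(st["position"],along(st["position"]),psi(st["orientation"]),st["force"],st["time"])
hsv=cv2.cvtColor(s["pixels"],cv2.COLOR_BGR2HSV);S=hsv[...,1].astype(int);Vv=hsv[...,2].astype(int)
for y in (140,148,155,160):
    u=np.where(S[y,300:345]<45)[0]+300; print("rail",y,u.min(),u.max(),along(ray(s,(u.mean(),y),7)[0]) if len(u) else 0)
print("foot",[(y,int(S[y,283:291].mean()),int(Vv[y,283:291].mean())) for y in range(160,185)])
print("lip",[(y,int(S[y,340:348].mean()),int(Vv[y,340:348].mean())) for y in range(115,160)])
for y in(178,188,192):
    u=np.where(S[y,240:410]<45)[0]+240; print("edges",y,u.min(),u.max())
E
```

```text
time: 28.33
position: [465.7, 205.8, 113.6]
orientation: [-2.687, -1.627, 0.002]
force: [-0.4, 0.5, -1.4]
opening: 0.578
finger_force: 62.6
time: 28.75
position: [490.2, 164.3, 113.5]
orientation: [-2.167, -2.274, 0.002]
force: [0.9, -0.4, -0.6]
opening: 0.57
finger_force: 62.7
time: 29.17
position: [514.6, 122.9, 113.4]
orientation: [-1.495, -2.762, 0.001]
force: [0.3, 0.3, -2.3]
opening: 0.574
finger_force: 62.7
time: 29.58
position: [539.1, 81.4, 113.4]
orientation: [-0.72, -3.057, 0.001]
force: [-0.2, 0.5, -1.1]
opening: 0.573
finger_force: 62.7
time: 30.0
position: [563.6, 39.9, 113.3]
orientation: [0.106, -3.138, -0.0]
force: [0.2, 0.3, -2.0]
opening: 0.572
finger_force: 62.8
time: 30.17
position: [563.6, 40.3, 113.7]
orientation: [0.096, -3.139, 0.0]
force: [-0.7, -0.5, -1.1]
opening: 0.572
finger_force: 62.8
[563.68344975  40.39115233 113.83886449] [5.636e+02 4.000e-01] 93.52516363235912 [ 0.21758213 -0.02618073 -1.0990936 ] 30.2167
rail 140 316 326 [517.   -0.8]
rail 148 316 326 [522.7  -0.8]
rail 155 316 326 [527.8  -0.8]
rail 160 316 326 [531.5  -0.8]
foot [(160, 84, 112),
[... 457 characters left out ...]
, 64), (120, 20, 77), (121, 13, 101), (122, 11, 135), (123, 14, 167), (124, 13, 179), (125, 14, 183), (126, 13, 183), (127, 14, 178), (128, 15, 178), (129, 13, 180), (130, 13, 173), (131, 14, 158), (132, 14, 157), (133, 13, 155), (134, 13, 155), (135, 13, 154), (136, 14, 145), (137, 21, 115), (138, 103, 110), (139, 94, 112), (140, 87, 114), (141, 88, 113), (142, 87, 113), (143, 89, 111), (144, 86, 113), (145, 89, 110), (146, 86, 114), (147, 88, 111), (148, 86, 111), (149, 86, 111), (150, 87, 111), (151, 88, 110), (152, 85, 110), (153, 86, 111), (154, 86, 110), (155, 86, 110), (156, 85, 110), (157, 81, 110), (158, 84, 110), (159, 87, 111)]
edges 178 269 375
edges 188 266 378
edges 192 266 378
```

Run:
```python
from h import *
s=snapshot("wrist"); z=get_state()["position"][2]-25.1+6
print("small foot top",along(ray(s,(322,178.6),z)[0]),"mid row190",along(ray(s,(322,190),z)[0]))
print("mid foot top",along(ray(s,(321,170.2),8.6)[0]),"lip",along(ray(s,(321,137.3),25)[0]))
```

```text
small foot top [ 5.224e+02 -2.000e-01] mid row190 [ 5.278e+02 -2.000e-01]
mid foot top [538.8  -0.8] lip [512.9  -0.7]
```

```bash
python3 -m crank '[0.4,-0.016,-0.003,-0.08,0.004,0.4,-0.016,-0.003,-0.15,0.004,0.4,-0.016,-0.003,-0.2,0.004,0.4,-0.016,-0.003,-0.2,0.004,0.4,-0.016,-0.003,-0.2,0.004]'
python3 -m crank '[0.4,0,0,-0.006,0,0.4,0,0,-0.012,0,0.4,0,0,-0.018,0,0.4,0,0,-0.022,0,0.4,0,0,-0.022,0]'
python3 -m crank '[0.4,0,0,-0.004,0,0.4,0,0,-0.008,0,0.4,0,0,-0.012,0,0.4,0.001,0,-0.016,0,0.4,0.001,0,-0.016,0]'
```

```text
time: 30.68
position: [559.3, 39.7, 63.9]
orientation: [0.103, -3.138, 0.0]
force: [-0.6, 0.2, -1.5]
opening: 0.572
finger_force: 62.8
time: 31.1
position: [560.2, 39.6, 59.1]
orientation: [-0.103, 3.14, 0.0]
force: [0.2, -0.0, -1.3]
opening: 0.573
finger_force: 62.8
time: 31.52
position: [560.2, 39.6, 55.1]
orientation: [0.104, -3.14, -0.0]
force: [-3.6, -0.3, 5.0]
opening: 0.574
finger_force: 62.9
```

```bash
python3 -m crank '[0.4,0,0,-0.004,0,0.4,0,0,-0.008,0,0.4,0,0,-0.012,0,0.4,0.001,0,-0.016,0,0.4,0.001,0,-0.016,0]'
python3 -m crank '[0.4,0,0,-0.003,0,0.4,0,0,-0.006,0,0.4,0,0,-0.009,0,0.4,0.001,0,-0.009,0]'
python3 - <<'E'
from h import *
s=snapshot("wrist");hsv=cv2.cvtColor(s["pixels"],cv2.COLOR_BGR2HSV)
st=get_state();print(st["position"],st["opening"],st["force"])
for q in (521.3,523.3,525.3): print(q,[proj(s,np.r_[world(q-2.05),z])[0].round(1) for z in(8.6,12,16)])
for c in (290,345): print([(y,int(hsv[y,c:c+6,1].mean()),int(hsv[y,c:c+6,2].mean())) for y in range(150,185)])
E
```

```text
time: 31.93
position: [560.0, 39.5, 51.2]
orientation: [0.103, -3.139, 0.0]
force: [-4.0, -0.5, 6.9]
opening: 0.57
finger_force: 62.2
time: 32.27
position: [560.0, 39.5, 48.9]
orientation: [0.103, -3.139, 0.0]
force: [-5.1, -0.0, 6.4]
opening: 0.57
finger_force: 61.7
[559.94356414  39.48200594  48.85049049] 0.5750627605783027 [-4.426406   -0.27321805  6.21484597]
521.3 [array([323.9, 169.1]), array([323.9, 170.7]), array([324. , 172.5])]
523.3 [array([323.8, 172.9]), array([323.9, 174.5]), array([323.9, 176.5])]
525.3 [array([323.9, 176.7]), array([324. , 178.3]), array([324.1, 180.4])]
[(150, 16, 183), (151, 13, 180), (152, 11, 176), (153, 14, 180), (154, 14, 183), (155, 11, 182), (156, 14, 180), (157, 13, 178), (158, 13, 175), (159, 13, 176), (160, 13, 178), (161, 11, 173), (162, 12, 157), (163, 22, 130), (164, 98, 123), (165, 84, 126), (166, 81, 124), (167, 84, 124), (168, 84, 124), (169, 87, 126), (170, 81, 120), (171, 73, 101), (172, 75, 103), (173, 77, 102), (174, 78, 105), (175, 89, 101), (176, 31, 115), (177, 18, 160), (178, 14, 185), (179, 13, 197), (180, 12, 194), (181, 13, 193), (182, 11, 193), (183, 13, 193), (184, 12, 193)]
[(150, 16, 183), (151, 13, 182), (152, 15, 180), (153, 14, 181), (154, 13, 181), (155, 14, 178), (156, 13, 177), (157, 12, 176), (158, 12, 174), (159, 13, 174), (160, 15, 174), (161, 17, 173), (162, 11, 150), (163, 39, 128), (164, 96, 125), (165, 87, 127), (166, 81, 126), (167, 82, 128), (168, 83, 129), (169, 81, 128), (170, 84, 125), (171, 78, 116), (172, 70, 105), (173, 75, 106), (174, 76, 107), (175, 87, 102), (176, 25, 118), (177, 15, 157), (178, 14, 179), (179, 12, 198), (180, 13, 194), (181, 12, 194), (182, 12, 194), (183, 11, 193), (184, 12, 193)]
```

```bash
python3 -m crank '[0.4,0,0,-0.004,0,0.4,0,0,-0.008,0,0.4,0,0,-0.012,0,0.4,0,0,-0.012,0]'
python3 -m crank '[0.4,0,0,-0.004,0,0.4,0,0,-0.008,0,0.4,0,0,-0.008,0]'
```

```text
time: 32.65
position: [560.0, 39.5, 45.7]
orientation: [0.103, -3.139, 0.0]
force: [-4.8, -1.4, 6.1]
opening: 0.574
finger_force: 60.8
time: 32.9
position: [560.4, 39.5, 43.9]
orientation: [0.103, -3.139, 0.0]
force: [-4.0, -1.1, 6.1]
opening: 0.568
finger_force: 60.7
```

```bash
python3 -m crank '[0.4,0,0,-0.003,0,0.4,0,0,-0.006,0,0.4,0,0,-0.006,0]'
python3 - <<'E'
from h import *
s=snapshot("wrist");hsv=cv2.cvtColor(s["pixels"],cv2.COLOR_BGR2HSV)
st=get_state();print(st["position"],st["opening"],st["force"])
for q in (521.3,523.3,525.3): print(q,[proj(s,np.r_[world(q-2.05),z])[0].round(1) for z in(8.6,12)])
c=290; print([(y,int(hsv[y,c:c+6,1].mean()),int(hsv[y,c:c+6,2].mean())) for y in range(165,185)])
E
```

```text
time: 33.15
position: [560.5, 39.5, 43.5]
orientation: [0.103, -3.14, 0.0]
force: [-7.8, -0.3, 15.9]
opening: 0.569
finger_force: 62.5
[560.49531487  39.54475604  43.55591039] 0.5705337455161397 [-7.67070906 -0.57832626 15.41924294]
521.3 [array([323.9, 170.5]), array([324. , 172.1])]
523.3 [array([323.9, 174.4]), array([323.9, 176.1])]
525.3 [array([324. , 178.3]), array([324. , 180.1])]
[(165, 85, 118), (166, 92, 125), (167, 85, 123), (168, 84, 125), (169, 86, 123), (170, 86, 127), (171, 85, 125), (172, 87, 124), (173, 84, 126), (174, 87, 128), (175, 87, 120), (176, 91, 102), (177, 44, 112), (178, 12, 152), (179, 13, 186), (180, 13, 187), (181, 12, 186), (182, 13, 186), (183, 12, 184), (184, 12, 186)]
```

Contact reached, foot at s≈524.8 (16 mm ahead of the mid's). Release.

```bash
python3 -m crank '[0.3,0,0,0.003,0,0,0,0,0.004,0,-0.3,0,0,0.004,0,-0.6,0,0,0.004,0,-0.6,0,0,0.004,0]'
python3 -m crank '[-0.6,0,0,0.1,0,-0.6,0,0,0.25,0,-0.6,0,0,0.4,0,-0.6,0,0,0.4,0,-0.6,0,0,0.4,0]'
python3 -m crank '[1,-0.12,0,0.2,0,1,-0.12,0,0.2,0,1,-0.12,0,0.2,0,1,-0.12,0,0.2,0]'
python3 -m crank '[1,0,0,0,0,1,0,0,0,0]'
python3 - <<'E'
from h import *
s=snapshot("wrist");cv2.imwrite("pics/w8r.png",s["pixels"])
hsv=cv2.cvtColor(s["pixels"],cv2.COLOR_BGR2HSV)
st=get_state();print(st["position"],along(st["position"]),st["time"])
def prof(c,a,b,n): print(n,c,[(y,int(hsv[y,c-2:c+3,1].mean()),int(hsv[y,c-2:c+3,2].mean())) for y in range(a,b)])
for n,P,d in (("small foot",(522.7,8.6),16),("mid head",(540.8+90.05,42.1),16),("small head",(524.8+82.7-2.05,38.7),16),("lip",(513,25),16)):
    u=proj(s,np.r_[world(P[0]),P[1]])[0]; print(u.round(1)); prof(int(u[0])+d,int(u[1])-7,int(u[1])+8,n)
# lateral edges at several stations
S=hsv[...,1]
for q,zz in ((515,7),(530,13),(545,17),(640,46),(655,46)):
    u=proj(s,np.r_[world(q),zz])[0]; y=int(u[1]); x=np.where((S[y,270:370]<45))[0]+270
    if len(x): print(q,y,x.min(),x.max(),"centreline",u[0].round(1))
E
```

```text
time: 33.62
position: [561.2, 39.6, 43.1]
orientation: [-0.104, 3.139, -0.0]
force: [-0.5, 0.0, 0.3]
opening: 0.797
finger_force: 0.0
time: 34.03
position: [563.2, 39.8, 145.7]
orientation: [-0.103, 3.134, 0.0]
force: [0.2, -0.7, -0.7]
opening: 0.801
finger_force: 0.0
time: 34.37
position: [530.8, 39.7, 192.6]
orientation: [-0.104, 3.14, 0.0]
force: [1.3, -0.6, -1.0]
opening: 0.236
finger_force: 0.0
time: 34.53
position: [530.3, 39.6, 191.5]
orientation: [0.103, -3.138, 0.0]
force: [0.3, -0.1, 0.3]
opening: 0.003
finger_force: 0.0
[530.34950284  39.54624728 191.5810574 ] [530.3   1.7] 34.5833
[320.6 169.4]
small foot 336 [(162, 14, 126), (163, 62, 95), (164, 92, 101), (165, 83, 100), (166, 88, 101), (167, 87, 101), (168, 92, 100), (169, 51, 101), (170, 15, 126), (171, 13, 153), (172, 14, 151), (173, 13, 148), (174, 13, 146), (175, 14, 145), (176, 11, 138)]
[320.7 284.2]
mid head 336 [(277, 9, 103), (278, 12, 98), (279, 23, 65), (280, 35, 45), (281, 26, 46), (282, 22, 45), (283, 27, 49), (284, 34, 47), (285, 19, 48), (286, 27, 45), (287, 32, 48), (288, 27, 46), (289, 24, 46), (290, 35, 46), (291, 31, 43)]
[320.8 259.5]
small head 336 [(252, 23, 78), (253, 19, 81), (254, 20, 80), (255, 23, 82), (256, 8, 81), (257, 21, 84), (258, 19, 83), (259, 19, 86), (260, 14, 84), (261, 14, 87), (262, 24, 86), (263, 20, 88), (264, 20, 91), (265, 19, 93), (266, 18, 92)]
[320.6 163.2]
lip 336 [(156, 14, 161), (157, 14, 158), (158, 15, 152), (159, 13, 141), (160, 15, 139), (161, 14, 143), (162, 14, 126), (163, 62, 95), (164, 92, 101), (165, 83, 100), (166, 88, 101), (167, 87, 101), (168, 92, 100), (169, 51, 101), (170, 15, 126)]
515 161 297 367 centreline 320.6
530 177 294 346 centreline 320.6
545 193 292 349 centreline 320.7
640 294 273 365 centreline 320.7
655 307 272 367 centreline 320.8
```

Small plate is down: foot edge at row 169.5 (s≈524.8), centred within ~1 mm. Now push the follower forward from behind its grip.

```bash
python3 -m crank '[1,-0.288,-0.026,0,0,1,-0.288,-0.026,0,0,1,-0.288,-0.026,-0.1,0,1,-0.288,-0.026,-0.25,0,1,-0.288,-0.026,-0.4,0]'
python3 -m crank '[1,0,0,-0.07,0,1,0,0,-0.154,0,1,0,0,-0.154,0,1,0,0,-0.154,0]'
python3 -m crank '[1,0.03,0.002,0,0,1,0.05,0.003,0,0,1,0.06,0.004,0,0,1,0.07,0.005,0,0,1,0.07,0.005,0,0]'
cat > lip.py <<'E'
from h import *
s=snapshot("wrist");hsv=cv2.cvtColor(s["pixels"],cv2.COLOR_BGR2HSV)
st=get_state();print(st["position"],along(st["position"]),st["force"].round(1),st["time"])
u=proj(s,np.r_[world(513),25])[0]; c=int(u[0])+16
a=int(u[1])-15; S=hsv[a:a+50,c-2:c+3,1].mean(1).astype(int); Vv=hsv[a:a+50,c-2:c+3,2].mean(1).astype(int)
print("proj face+4=513:",u.round(1),"foot top 522.75:",proj(s,np.r_[world(522.75),8.6])[0].round(1),"526:",proj(s,np.r_[world(526),25])[0].round(1)); print([(a+i,S[i],Vv[i]) for i in range(50)])
E
python3 lip.py
```

```text
time: 35.0
position: [459.6, 33.2, 92.7]
orientation: [-0.103, 3.137, 0.0]
force: [0.9, 0.3, -0.4]
opening: 0.004
finger_force: 0.0
time: 35.33
position: [457.4, 33.0, 53.5]
orientation: [0.103, -3.136, 0.0]
force: [-0.0, -0.9, -0.2]
opening: 0.006
finger_force: 0.0
time: 35.75
position: [477.6, 34.4, 55.5]
orientation: [-0.104, 3.138, -0.0]
force: [-1.4, -0.6, 0.1]
opening: -0.001
finger_force: 0.4
[477.5165218   34.42415061  55.41219219] [4.773e+02 1.000e-01] [-0.1 -0.7 -0.3] 35.8
proj face+4=513: [323.3 306. ] foot top 522.75: [323.1 302.1] 526: [323.3 325.1]
[(290, np.int64(16), np.int64(49)), (291, np.int64(25), np.int64(46)), (292, np.int64(22), np.int64(49)), (293, np.int64(25), np.int64(48)), (294, np.int64(18), np.int64(50)), (295, np.int64(13), np.int64(46)), (296, np.int64(22), np.int64(48)), (297, np.int64(15), np.int64(48)), (298, np.int64(18), np.int64(49)), (299, np.int64(18), np.int64(45)), (300, np.int64(21), np.int64(47)), (301, np.int64(20), np.int64(50)), (302, np.int64(24), np.int64(46)), (303, np.int64(10), np.int64(48)), (304, np.int64(19), np.int64(46)), (305,
[... 519 characters left out ...]
 (320, np.int64(18), np.int64(48)), (321, np.int64(16), np.int64(47)), (322, np.int64(17), np.int64(47)), (323, np.int64(24), np.int64(45)), (324, np.int64(19), np.int64(48)), (325, np.int64(20), np.int64(48)), (326, np.int64(26), np.int64(45)), (327, np.int64(16), np.int64(46)), (328, np.int64(21), np.int64(45)), (329, np.int64(19), np.int64(47)), (330, np.int64(12), np.int64(45)), (331, np.int64(12), np.int64(45)), (332, np.int64(16), np.int64(46)), (333, np.int64(18), np.int64(45)), (334, np.int64(22), np.int64(45)), (335, np.int64(16), np.int64(40)), (336, np.int64(19), np.int64(46)), (337, np.int64(23), np.int64(45)), (338, np.int64(13), np.int64(44)), (339, np.int64(23), np.int64(44))]
```

```bash
python3 -m crank '[1,0.004,0,0,0,1,0.008,0,0,0,1,0.008,0,0,0]'
python3 -m crank '[1,0.004,0,0,0,1,0.004,0,0,0]'
python3 -m crank '[1,0.004,0,0,0,1,0.004,0,0,0]'
python3 - <<'E'
from h import *
st=get_state();print(st["position"],along(st["position"]),st["force"])
s=snapshot("scene")
print([proj(s,np.r_[world(q,-22),25])[0].round(1) for q in(513,520,526)])
cv2.imwrite("pics/s2.png",s["pixels"])
for y in range(178,200,3): pass
E
```

```text
time: 36.05
position: [478.4, 34.5, 54.9]
orientation: [-0.104, 3.14, 0.0]
force: [-2.2, -0.4, 1.2]
opening: 0.003
finger_force: 1.2
time: 36.22
position: [479.3, 34.5, 54.8]
orientation: [0.104, -3.14, -0.0]
force: [-3.4, -0.2, 2.8]
opening: -0.003
finger_force: 1.3
time: 36.38
position: [480.4, 34.5, 54.7]
orientation: [0.104, -3.14, -0.0]
force: [-2.9, 1.2, 1.8]
opening: -0.005
finger_force: 1.3
[480.3660063   34.49671945  54.68095824] [ 4.801e+02 -1.000e-01] [-2.91016821  1.15177544  1.76072859]
[array([295.8, 200.8]), array([298.1, 199.6]), array([300.1, 198.6])]
```

```bash
python3 -m crank '[1,-0.016,-0.001,0,0,1,-0.016,-0.001,0.1,0,1,-0.016,-0.001,0.25,0,1,-0.016,-0.001,0.4,0,1,-0.016,-0.001,0.55,0]'
python3 -m crank '[1,0.1,0.006,0,0,1,0.21,0.013,0,0,1,0.21,0.013,0,0,1,0.21,0.013,0,0,1,0.21,0.013,0,0]'
python3 - <<'E'
from h import *
s=snapshot("wrist");cv2.imwrite("pics/w9r.png",s["pixels"]);hsv=cv2.cvtColor(s["pixels"],cv2.COLOR_BGR2HSV)
st=get_state();print(st["position"],along(st["position"]),st["time"])
for q in (513,517,521,525): print(q,proj(s,np.r_[world(q),25])[0].round(1))
print("foot",proj(s,np.r_[world(522.75),8.6])[0].round(1))
u=proj(s,np.r_[world(517),25])[0];c=int(u[0])+16
print([(y,int(hsv[y,c-2:c+3,1].mean()),int(hsv[y,c-2:c+3,2].mean())) for y in range(int(u[1])-20,int(u[1])+22)])
E
```

```text
time: 36.85
position: [476.3, 34.0, 193.8]
orientation: [-0.103, 3.139, -0.001]
force: [1.2, 0.2, 0.4]
opening: 0.002
finger_force: 0.0
time: 37.27
position: [528.2, 37.2, 191.7]
orientation: [0.103, -3.139, 0.0]
force: [-0.2, 0.2, 0.3]
opening: 0.003
finger_force: 0.0
[527.82638795  37.22659941 191.68524022] [ 5.276e+02 -4.000e-01] 37.3167
513 [323.  165.3]
517 [323.  169.5]
521 [323.  173.7]
525 [323.  177.9]
foot [322.9 171.4]
[(149, 30, 45), (150, 36, 49), (151, 31, 43), (152, 32, 44), (153, 37, 45), (154, 37, 49), (155, 42, 56), (156, 48, 60), (157, 52, 59), (158, 41, 61), (159, 44, 60), (160, 45, 54), (161, 50, 58), (162, 59, 59), (163, 44, 59), (164, 29, 63), (165, 33, 70), (166, 15, 81), (167, 16, 94), (168, 11, 99), (169, 14, 131), (170, 15, 159), (171, 15, 160), (172, 12, 142), (173, 16, 142), (174, 16, 139), (175, 14, 122), (176, 15, 111), (177, 14, 112), (178, 12, 108), (179, 15, 110), (180, 13, 126), (181, 14, 122), (182, 14, 124), (183, 14, 123), (184, 11, 123), (185, 15, 123), (186, 13, 124), (187, 14, 125), (188, 12, 114), (189, 14, 109), (190, 12, 121)]
```

```bash
python3 -m crank '[1,-0.11,-0.007,0,0,1,-0.22,-0.014,0,0,1,-0.22,-0.014,0,0,1,-0.22,-0.014,0,0]'
python3 -m crank '[1,0,0,-0.15,0,1,0,0,-0.3,0,1,0,0,-0.45,0,1,0,0,-0.55,0,1,0,0,-0.55,0]'
python3 -m crank '[1,0.01,0,0,0,1,0.02,0.001,0,0,1,0.028,0.002,0,0,1,0.032,0.002,0,0,1,0.032,0.002,0,0]'
```

```text
time: 37.65
position: [471.7, 33.7, 192.0]
orientation: [0.104, -3.139, 0.0]
force: [0.8, 1.1, -0.2]
opening: -0.004
finger_force: 0.0
time: 38.07
position: [470.1, 33.6, 50.2]
orientation: [0.103, -3.132, 0.001]
force: [-2.0, -0.4, -0.4]
opening: 0.002
finger_force: 0.0
time: 38.48
position: [481.5, 34.3, 56.2]
orientation: [0.103, -3.139, 0.0]
force: [-5.2, -0.3, 2.0]
opening: 0.001
finger_force: 2.9
```

```bash
python3 -m crank '[1,0,0,0,0,1,0.004,0,0,0,1,0.004,0,0,0]'
python3 -m crank '[1,0.004,0,0,0,1,0.004,0,0,0]'
```

```text
time: 38.73
position: [482.0, 34.3, 56.1]
orientation: [0.104, -3.138, 0.0]
force: [-7.5, -0.4, 4.4]
opening: 0.001
finger_force: 3.6
time: 38.9
position: [482.7, 34.4, 56.1]
orientation: [0.104, -3.138, -0.0]
force: [-8.2, -0.3, 4.9]
opening: -0.0
finger_force: 3.9
```

Force rose well above the 3 N brake: the follower touches the plate. Back off and check the layout.

```bash
python3 -m crank '[1,-0.03,-0.002,0,0,1,-0.03,-0.002,0.1,0,1,-0.03,-0.002,0.25,0,1,-0.03,-0.002,0.4,0,1,-0.03,-0.002,0.55,0]'
python3 -m crank '[1,0.1,0.006,0,0,1,0.23,0.014,0,0,1,0.23,0.014,0,0,1,0.23,0.014,0,0,1,0.23,0.014,0,0]'
python3 - <<'E'
from h import *
s=snapshot("wrist");cv2.imwrite("pics/w10r.png",s["pixels"]);hsv=cv2.cvtColor(s["pixels"],cv2.COLOR_BGR2HSV)
st=get_state();print(st["position"],st["force"].round(1),st["time"])
for q in (519,523,526): print(q,proj(s,np.r_[world(q),25])[0].round(1))
T=np.radians(20)
def pt(f,L,th=6): # head top edge
    return np.r_[world(f+L*np.cos(T)-th*np.sin(T)),3+L*np.sin(T)+th*np.cos(T)]
for n,f,L in (("small head",524.8,88),("mid foot",540.85,0),("mid head",540.85,98),("large foot",558.3,0),("large head",558.3,108)): print(n,proj(s,pt(f,L))[0].round(1),"+2mm",proj(s,pt(f+2,L))[0].round(1))
u=proj(s,np.r_[world(519),25])[0]
for c in (int(u[0])+16,): print([(y,int(hsv[y,c-2:c+3,1].mean()),int(hsv[y,c-2:c+3,2].mean())) for y in range(int(u[1])-10,int(u[1])+18)])
S=hsv[...,1].astype(int);Vv=hsv[...,2].astype(int)
for d in (-26,-30,26,30): # side strips beyond small / mid
    c=int(u[0])+d; r=np.where(S[150:300,c]<45)[0]+150; print("col",c,r.min() if len(r) else None,[ (y,S[y,c],Vv[y,c]) for y in range(182,212,1)] if abs(d)==30 else "")
a=cv2.imread("pics/w8r.png");
E
```

```text
time: 39.32
position: [477.0, 33.9, 195.5]
orientation: [-0.104, 3.137, 0.0]
force: [1.6, -0.8, 0.3]
opening: -0.006
finger_force: 0.0
time: 39.73
position: [533.7, 37.3, 192.9]
orientation: [-0.104, 3.139, -0.0]
force: [-1.0, 0.3, 0.5]
opening: 0.008
finger_force: 0.0
[533.21248388  37.35045893 192.63017778] [-0.5 -0.1 -0.2] 39.7833
519 [323.2 165.2]
523 [323.2 169.4]
526 [323.2 172.5]
small head [323.2 255.3] +2mm [323.2 257.1]
mid foot [323.1 181. ] +2mm [323.1 183. ]
mid head [323.1 279.9] +2mm [323.2 281.7]
large foot [323.  197.6] +2mm [323.1 199.4]
large head [323.2 305. ] +2mm [323.1 306.7]
[(155, 39, 54), (156, 33, 54), (157, 32, 57), (158, 43, 61), (159, 44, 57), (160, 45, 60), (161, 22, 66), (162, 17, 79), (163, 16, 95), (164, 13, 107), (165, 14, 140), (166, 15, 156), (167, 15, 154), (168, 15, 153), (169, 15, 150), (170, 12, 150), (171, 17, 139), (172, 15, 128), (173, 16, 126), (174, 13, 115), (175, 16, 117), (176, 11, 129), (177, 11, 122), (178, 16, 123), (179, 12, 122), (180, 14, 124), (181, 14, 124), (182, 13, 123)]
col 297 168 
col 293 199 [(182, np.int64(83), np.int64
[... 1415 characters left out ...]
 (192, np.int64(72), np.int64(81)), (193, np.int64(83), np.int64(80)), (194, np.int64(86), np.int64(77)), (195, np.int64(82), np.int64(81)), (196, np.int64(72), np.int64(78)), (197, np.int64(79), np.int64(84)), (198, np.int64(86), np.int64(83)), (199, np.int64(80), np.int64(83)), (200, np.int64(79), np.int64(81)), (201, np.int64(91), np.int64(81)), (202, np.int64(81), np.int64(76)), (203, np.int64(91), np.int64(81)), (204, np.int64(86), np.int64(77)), (205, np.int64(85), np.int64(84)), (206, np.int64(86), np.int64(80)), (207, np.int64(83), np.int64(83)), (208, np.int64(91), np.int64(81)), (209, np.int64(90), np.int64(79)), (210, np.int64(81), np.int64(82)), (211, np.int64(91), np.int64(81))]
```

```bash
python3 -m crank '[-1,0.08,0,0.1,0,-1,0.08,0,0.1,0,-1,0.08,0,0.1,0,-1,0.08,0,0.1,0,-1,0.08,0,0.1,0]'
python3 -m crank '[-1,0,0,0,0,-1,0,0,0,0,-1,0,0,0,0]'
python3 - <<'E'
from h import *
s=snapshot("wrist");hsv=cv2.cvtColor(s["pixels"],cv2.COLOR_BGR2HSV)
st=get_state();print(st["position"],st["force"].round(1),st["time"])
T=np.radians(20)
def pt(f,L,th=6): return np.r_[world(f+L*np.cos(T)-th*np.sin(T)),3+L*np.sin(T)+th*np.cos(T)]
for n,f,L,d in (("lip",0,0,14),("small head",524.8,88,14),("mid foot",540.85,0,27),("mid head",540.85,98,14),("large foot",558.8,0,-28),("large head",558.8,108,14)):
    u=proj(s,pt(f,L) if f else np.r_[world(525.3),25])[0]; c=int(u[0])+d
    print(n,u.round(1),[(y,int(hsv[y,c-1:c+2,1].mean()),int(hsv[y,c-1:c+2,2].mean())) for y in range(int(u[1])-5,int(u[1])+6)])
g=greys(s,10)
for x in g:
    if 300<x[0][0]<345: print(x)
E
```

```text
time: 40.2
position: [552.8, 37.3, 216.8]
orientation: [0.104, -3.139, -0.0]
force: [-0.3, -0.2, 0.2]
opening: 0.706
finger_force: 0.0
time: 40.45
position: [553.4, 37.4, 216.9]
orientation: [0.104, -3.139, 0.0]
force: [0.2, 0.0, 0.2]
opening: 1.001
finger_force: 0.0
[553.51059526  37.37692494 216.97075263] [-0.4  0.1  0.2] 40.5
lip [324.4 147.1] [(142, 15, 162), (143, 13, 163), (144, 17, 156), (145, 16, 156), (146, 16, 143), (147, 16, 134), (148, 14, 130), (149, 13, 124), (150, 15, 124), (151, 12, 143), (152, 14, 142)]
small head [324.4 227. ] [(222, 11, 150), (223, 12, 152), (224, 13, 149), (225, 13, 151), (226, 16, 153), (227, 15, 153), (228, 12, 149), (229, 18, 140), (230, 14, 144), (231, 12, 145), (232, 13, 146)]
mid foot [324.2 157.3] [(152, 84, 97), (153, 75, 94), (154, 85, 97), (155, 79, 99), (156, 83, 95), (157, 69, 91), (158, 46, 99), (159, 45, 105), (160, 38, 103), (161, 38, 106), (162, 32, 103)]
mid head [324.3 250.8] [(245, 13, 145), (246, 13, 146), (247, 17, 146), (248, 14, 144), (249, 17, 142), (250, 14, 147), (251, 14, 167), (252, 18, 174), (253, 12, 173), (254, 14, 202), (255, 8, 234)]
large foot [324.2 173.9] [(168, 63, 103), (169, 58, 105), (170, 61, 94), (171, 50, 82), (172, 48, 83), (173, 55, 84), (174, 35, 88), (175, 19, 105), (176, 18, 118), (177, 20, 114), (178, 16, 112)]
large head [324.3 275.5] [(270, 9, 228), (271, 10, 229), (272, 10, 229), (273, 10, 228), (274, 11, 232), (275, 12, 234), (276, 15, 188), (277, 103, 132), (278, 86, 140), (279, 83, 149), (280, 77, 128)]
(array([322., 208.]), (array([600. ,  40.2]), 163.0, 71.1, 3.7))
```

The lip hides the foot from this side; I'll turn the wrist camera round to look from the +x side at the face–foot gap.

```bash
python3 -m crank '[-1,0.07,0.005,0,0.75,-1,0.07,0.005,0,0.75,-1,0.07,0.005,0,0.75,-1,0.07,0.005,0,0.75,-1,0.07,0.005,0,0.75]' | head -2
python3 -m crank '[-1,0.07,0.005,0,0.75,-1,0.07,0.005,0,0.75,-1,0.07,0.005,0,0.75,-1,0.07,0.005,0,0.75,-1,0.07,0.005,0,0.75]' | head -2
python3 -m crank '[-1,0.07,0.005,0,0.75,-1,0.07,0.005,0,0.75,-1,0.07,0.005,0,0.75,-1,0.07,0.005,0,0.75,-1,0.07,0.005,0,0.75]' | head -2
python3 -m crank '[-1,0.07,0.005,0,0.75,-1,0.07,0.005,0,0.75,-1,0.07,0.005,0,0.75,-1,0.07,0.005,0,0.75,-1,0.07,0.005,0,0.75]' | head -2
python3 -m crank '[-1,0.07,0.005,0,0.75,-1,0.07,0.005,0,0.75,-1,0.07,0.005,0,0.75,-1,0.07,0.005,0,0.75,-1,0.07,0.005,0,0.75]' | head -2
python3 -m crank '[-1,0,0,0,0,-1,0,0,0,0]'
python3 - <<'E'
from h import *
s=snapshot("wrist");hsv=cv2.cvtColor(s["pixels"],cv2.COLOR_BGR2HSV);cv2.imwrite("pics/w11r.png",s["pixels"])
print((-np.array(s["R"]).T@s["t"]).round(1))
for lat in (-16,16):
    # march along the rail direction at lateral lat: print S,V for floor-plane stations
    for q in range(495,552,1):
        u=proj(s,np.r_[world(q,lat),8.6])[0]; x,y=int(round(u[0])),int(round(u[1])); print((q,y,int(hsv[y,x-1:x+2,1].mean()),int(hsv[y,x-1:x+2,2].mean())),end=" ")
    print()
for n,q,z in (("lip top",525.2,25),("lip bottom",525.2,22),("face foot",521.2,3),("small foot",524.8,3),("small foot top",522.75,8.6)): print(n,proj(s,np.r_[world(q,16),z])[0].round(1))
E
```

```text
time: 40.92
position: [571.3, 38.6, 217.0]
time: 41.33
position: [588.8, 39.9, 216.9]
time: 41.75
position: [606.3, 41.2, 216.9]
time: 42.17
position: [623.8, 42.4, 216.9]
time: 42.58
position: [641.3, 43.6, 216.9]
time: 42.75
position: [641.2, 43.6, 217.0]
orientation: [3.135, -0.209, -0.001]
force: [-0.5, 0.1, -0.3]
opening: 0.997
finger_force: 0.0
[720.5  32.3 333.9]
(495, 286, 47, 48) (496, 285, 43, 54) (497, 285, 43, 54) (498, 284, 23, 39) (499, 283, 46, 45) (500, 283, 46, 45) (501, 282, 28, 42) (502, 281, 44, 49) (503, 281, 44, 49) (504, 280, 36, 48) (505, 279, 27, 43) (506, 278, 35, 41) (507, 278, 35, 41) (508, 277, 46, 43) (509, 276, 13, 120) (510, 276, 13, 120) (511, 275, 13, 138) (512, 274, 16, 138) (513, 273, 18, 137) (514, 273, 18, 137) (515, 272, 16, 136) (516, 271, 16, 135) (517, 271, 16, 135) (518, 270, 14, 134) (519, 269, 12, 119) (520, 268, 18, 89) (521, 268, 18, 89) (522, 267, 15, 93) (523, 266, 20, 90) (524, 265, 17, 98) (525, 265, 17, 98) (526, 264, 14, 102) (527, 263, 16, 123) (528, 263, 16, 123) (529, 262, 14, 128) (530, 261, 15, 127) (531, 260, 14, 125) (532, 2
[... 936 characters left out ...]
23, 271, 17, 91) (524, 270, 17, 96) (525, 269, 16, 101) (526, 269, 16, 101) (527, 268, 17, 105) (528, 267, 14, 119) (529, 267, 13, 118) (530, 266, 15, 130) (531, 265, 14, 126) (532, 264, 18, 126) (533, 264, 18, 126) (534, 263, 15, 131) (535, 262, 16, 128) (536, 261, 16, 130) (537, 261, 16, 130) (538, 260, 16, 114) (539, 259, 16, 99) (540, 258, 15, 109) (541, 258, 17, 108) (542, 257, 18, 123) (543, 256, 17, 131) (544, 255, 15, 131) (545, 255, 15, 131) (546, 254, 16, 130) (547, 253, 17, 135) (548, 252, 15, 124) (549, 252, 15, 124) (550, 251, 19, 109) (551, 250, 18, 104) 
lip top [326.2 277. ]
lip bottom [326.1 275.5]
face foot [326.6 269.7]
small foot [326.1 267.1]
small foot top [326.4 271. ]
```

Run:
```python
from h import *
s=snapshot("wrist");g=cv2.cvtColor(s["pixels"],cv2.COLOR_BGR2GRAY);sat=cv2.cvtColor(s["pixels"],cv2.COLOR_BGR2HSV)[...,1]
T=np.radians(20)
def pt(f,L,lat,th=6): return np.r_[world(f+L*np.cos(T)-th*np.sin(T),lat),3+L*np.sin(T)+th*np.cos(T)]
F={"small":(524.8,88),"mid":(540.85,98),"large":(558.8,108)}
for k,(f,L) in F.items():
    for e in (0,L): print(k,e,proj(s,pt(f,e,0))[0].round(1),"underside",proj(s,pt(f,e,0,0))[0].round(1))
# profile along line lat=const, on small's upper plane: parametrise slope distance d from small foot
for lat in (-12,-9,9,12,27.3,-27.3):
    P=np.array([pt(524.8,d,lat) for d in np.arange(-6,140,1.0)]); uv=proj(s,P).astype(np.float32)
    v=cv2.remap(cv2.GaussianBlur(g,(3,1),0),uv[:,0],uv[:,1],cv2.INTER_LINEAR).ravel()
    print(lat,"d from -6:",v.tolist())
```

```text
small 0 [339.7 268.8] underside [339.1 264.8]
small 88 [326.5 214.3] underside [326.1 210.4]
mid 0 [337.2 257. ] underside [336.7 253.1]
mid 98 [321.6 191.8] underside [321.1 188.2]
large 0 [334.3 243.4] underside [333.8 239.6]
large 108 [315.9 165.7] underside [315.6 162.3]
-12 d from -6: [126, 114, 100, 91, 86, 87, 88, 91, 94, 97, 99, 98, 101, 113, 118, 121, 122, 121, 123, 124, 123, 123, 124, 124, 122, 122, 123, 123, 123, 124, 123, 121, 123, 124, 122, 122, 123, 124, 125, 123, 118, 112, 105, 100, 101, 106, 113, 120, 125, 123, 122, 123, 123, 122, 121, 121, 123, 122, 121, 120, 121, 122, 123, 122, 123, 123, 123, 123, 122, 123, 123, 124, 125, 126, 125, 124, 124, 122, 123, 123, 123, 122, 123, 126, 120, 110, 100, 95, 107, 118, 126, 123, 123, 124, 124, 126, 121, 111, 103, 104, 110, 120, 122, 122, 122, 121, 122, 121, 120, 121, 123, 122, 122, 122, 122, 123, 123, 122, 122, 124, 125, 123, 117, 109, 100, 94, 96, 98, 100, 101, 102, 100, 102, 100, 100, 101, 103, 101, 100, 100, 102, 101, 99, 100, 101, 101]
-9 d from -6: [124, 114, 103, 93, 91, 90, 89, 89, 93, 96, 98, 99, 100, 105, 111, 116, 120, 1
[... 2811 characters left out ...]
 -6: [81, 83, 84, 84, 83, 83, 83, 83, 83, 83, 86, 91, 94, 94, 94, 94, 94, 93, 91, 93, 94, 93, 94, 95, 94, 93, 94, 95, 97, 100, 110, 116, 120, 119, 117, 116, 116, 118, 118, 116, 117, 118, 118, 118, 117, 116, 115, 116, 118, 118, 116, 119, 120, 123, 123, 122, 121, 120, 118, 119, 119, 119, 120, 120, 120, 120, 120, 120, 121, 123, 122, 122, 122, 120, 120, 120, 119, 121, 123, 124, 121, 121, 121, 120, 119, 120, 124, 123, 122, 121, 122, 120, 118, 117, 120, 119, 118, 121, 123, 124, 124, 123, 124, 124, 123, 124, 123, 124, 124, 123, 124, 124, 124, 123, 122, 122, 123, 122, 120, 116, 106, 99, 94, 93, 97, 102, 103, 102, 98, 97, 101, 101, 102, 102, 102, 102, 102, 101, 101, 102, 103, 100, 101, 102, 102, 102]
```

```bash
cat > st.py <<'E'
from h import *
T=np.radians(20)
n=np.r_[-np.sin(T)*U,np.cos(T)]; e=np.r_[np.cos(T)*U,np.sin(T)]; c3=np.r_[V,0]
def hit(s,uv,k,Lf=559): # intersect pixel ray with k-th plate's upper plane; returns slope coordinate from Lf line, lateral
    O=np.r_[world(Lf),3.]+n*6*k
    R=np.array(s["R"]);C=-R.T@np.array(s["t"]);d=R.T@np.r_[(uv[0]-s["cx"])/s["fx"],(uv[1]-s["cy"])/s["fy"],1]
    X=C+d*((O-C)@n/(d@n)); return (X-O)@e,(X-O)@c3
def prof(s,k,lat,a,b,step=1.,Lf=559):
    O=np.r_[world(Lf),3.]+n*6*k; q=np.arange(a,b,step); P=O+np.outer(q,e)+lat*c3
    g=cv2.cvtColor(s["pixels"],cv2.COLOR_BGR2GRAY);uv=proj(s,P).astype(np.float32)
    return q,cv2.remap(g,uv[:,0],uv[:,1],cv2.INTER_LINEAR).ravel()
E
python3 - <<'E'
from st import *
s=snapshot("wrist")
# nominal on own plane: large 0..108, mid -16.5..81.5, small -33..55
for k,name,a,b in ((3,"small head(55)",48,64),(2,"mid head(81.5)",74,92),(1,"large head(108)",100,118)):
    acc=np.array([prof(s,k,l,a,b)[1] for l in (-13,-10.5,-8.5,8.5,10.5,13)]).astype(int)
    print(name,a,np.median(acc,0).astype(int).tolist())
for k,name,lats,a,b in ((3,"small foot(-33)",(-12,12),-44,-22),(2,"mid foot(-16.5)",(27.5,-27.5),-24,-8),(1,"large foot(0)",(31,-31),-8,8)):
    for l in lats: print(name,l,a,prof(s,k,l,a,b)[1].tolist())
E
```

```text
small head(55) 48 [91, 79, 99, 119, 125, 126, 125, 125, 127, 133, 125, 112, 103, 103, 112, 120]
mid head(81.5) 74 [123, 122, 122, 124, 122, 122, 116, 105, 101, 97, 98, 101, 99, 101, 102, 102, 101, 101]
large head(108) 100 [102, 101, 103, 102, 102, 104, 101, 103, 105, 102, 97, 90, 90, 118, 131, 134, 126, 95]
small foot(-33) -12 -44 [142, 137, 134, 132, 133, 131, 128, 119, 100, 89, 86, 86, 87, 90, 94, 99, 102, 100, 100, 109, 116, 121]
small foot(-33) 12 -44 [149, 140, 134, 130, 129, 129, 124, 114, 103, 91, 86, 88, 89, 89, 93, 98, 102, 105, 115, 124, 127, 128]
mid foot(-16.5) 27.5 -24 [83, 85, 82, 79, 79, 79, 84, 94, 111, 120, 123, 125, 127, 128, 128, 126]
mid foot(-16.5) -27.5 -24 [78, 80, 85, 87, 88, 89, 92, 95, 98, 111, 126, 126, 125, 125, 125, 124]
large foot(0) 31 -8 [85, 87, 85, 84, 87, 87, 86, 86, 81, 88, 90, 88, 88, 87, 87, 88]
large foot(0) -31 -8 [82, 81, 80, 82, 83, 82, 81, 81, 91, 102, 117, 124, 128, 127, 126, 127]
```

Numbers from both sides agree: the small plate sits only ~11.6 mm (not 16.5) down-slope of the mid's foot, so it rides high by ~4–5 mm. I'll regrip it and draw it down the slope, letting its foot push the follower back.

```bash
python3 -m crank '[-0.6,-0.065,-0.003,0,-0.75,-0.6,-0.065,-0.003,0,-0.75,-0.6,-0.065,-0.003,0,-0.75,-0.6,-0.065,-0.003,0,-0.75,-0.6,-0.065,-0.003,0,-0.75]' | head -2
python3 -m crank '[-0.6,-0.065,-0.003,0,-0.75,-0.6,-0.065,-0.003,0,-0.75,-0.6,-0.065,-0.003,0,-0.75,-0.6,-0.065,-0.003,0,-0.75,-0.6,-0.065,-0.003,0,-0.75]' | head -2
python3 -m crank '[-0.6,-0.065,-0.003,0,-0.75,-0.6,-0.065,-0.003,0,-0.75,-0.6,-0.065,-0.003,0,-0.75,-0.6,-0.065,-0.003,0,-0.75,-0.6,-0.065,-0.003,0,-0.75]' | head -2
python3 -m crank '[-0.6,-0.065,-0.003,0,-0.75,-0.6,-0.065,-0.003,0,-0.75,-0.6,-0.065,-0.003,0,-0.75,-0.6,-0.065,-0.003,0,-0.75,-0.6,-0.065,-0.003,0,-0.75]' | head -2
python3 -m crank '[-0.6,-0.065,-0.003,0,-0.75,-0.6,-0.065,-0.003,0,-0.75,-0.6,-0.065,-0.003,0,-0.75,-0.6,-0.065,-0.003,0,-0.75,-0.6,-0.065,-0.003,0,-0.75]' | head -2
python3 -m crank '[-0.6,0,0,-0.15,0,-0.6,0,0,-0.3,0,-0.6,0,0,-0.45,0,-0.6,0,0,-0.6,0,-0.6,0,0,-0.6,0]'
python3 -m crank '[-0.6,0,0,0,0,-0.6,0,0,0,0]'
python3 - <<'E'
from st import *
st=get_state();print(st["position"],along(st["position"]),psi(st["orientation"]))
s=snapshot("wrist")
for k,name,a,b in ((3,"small head(55)",48,64),(2,"mid head(81.5)",74,92)):
    acc=np.array([prof(s,k,l,a,b)[1] for l in (-13,-10.5,-8.5,8.5,10.5,13)]).astype(int)
    print(name,a,np.median(acc,0).astype(int).tolist())
E
```

```text
time: 43.32
position: [625.0, 42.9, 217.3]
time: 43.73
position: [608.8, 42.1, 217.3]
time: 44.15
position: [592.5, 41.4, 217.4]
time: 44.57
position: [576.3, 40.6, 217.4]
time: 44.98
position: [560.0, 39.9, 217.4]
time: 45.4
position: [554.5, 39.5, 60.7]
orientation: [0.101, -3.129, 0.001]
force: [-1.9, -0.4, -0.4]
opening: 0.803
finger_force: 0.0
time: 45.57
position: [561.2, 40.0, 69.0]
orientation: [-0.103, 3.138, 0.0]
force: [0.2, 0.6, 0.9]
opening: 0.799
finger_force: 0.0
[561.23534063  39.98756137  69.00350861] [5.612e+02 1.000e-01] 93.75407706042614
small head(55) 48 [126, 114, 128, 144, 160, 173, 176, 173, 177, 171, 165, 170, 172, 173, 170, 171]
mid head(81.5) 74 [170, 168, 170, 162, 69, 50, 56, 54, 53, 50, 51, 50, 51, 51, 51, 51, 51, 50]
```

```bash
python3 -m crank '[-0.6,0,0,-0.03,0,-0.6,0,0,-0.06,0,-0.6,0,0,-0.084,0,-0.6,0,0,-0.09,0,-0.6,0,0,-0.09,0]'
python3 -m crank '[0.4,0,0,0,0,0.4,0,0,0,0,0.4,0,0,0,0,0.4,0,0,0,0]'
```

```text
time: 46.03
position: [559.4, 39.8, 44.1]
orientation: [0.104, -3.139, 0.0]
force: [0.0, -0.8, 0.3]
opening: 0.796
finger_force: 0.0
time: 46.37
position: [560.2, 39.8, 45.7]
orientation: [-0.104, 3.14, -0.0]
force: [-3.6, 0.1, 7.8]
opening: 0.549
finger_force: 60.3
```

```bash
python3 -m crank '[0.4,-0.005,0,-0.002,0,0.4,-0.01,-0.001,-0.004,0,0.4,-0.015,-0.001,-0.006,0,0.4,-0.019,-0.001,-0.007,0,0.4,-0.019,-0.001,-0.007,0]'
python3 - <<'E'
from st import *
st=get_state();print(st["position"],st["opening"],st["force"])
s=snapshot("wrist")
print("head",np.median([prof(s,3,l,48,64)[1] for l in (-13,-10.5,-8.5,8.5,10.5,13)],0).astype(int).tolist())
# slots/bolt holes of small: hole profile near head, lat ±10
print("lip",prof(s,3,14,-46,-20)[1].tolist())
E
```

```text
time: 46.78
position: [559.3, 39.8, 45.5]
orientation: [-0.103, 3.132, 0.0]
force: [3.5, -0.2, 6.8]
opening: 0.549
finger_force: 60.3
[559.32669232  39.813487    45.47263234] 0.5486962965119094 [ 3.50449393 -0.18589375  6.80177382]
head [117, 120, 147, 183, 179, 181, 181, 116, 51, 54, 53, 52, 51, 51, 51, 52]
lip [50, 47, 47, 51, 62, 86, 81, 61, 54, 53, 48, 80, 122, 119, 163, 200, 210, 202, 190, 180, 174, 170, 168, 162, 146, 158]
```

```bash
python3 -m crank '[0.4,-0.006,0,0,0,0.4,-0.012,-0.001,0,0,0.4,-0.012,-0.001,0,0,0.4,-0.012,-0.001,0,0]'
python3 -m crank '[0.4,0,0,0,0,0.4,0,0,0,0]'
```

```text
time: 47.17
position: [553.8, 39.5, 43.9]
orientation: [-0.103, 3.137, 0.0]
force: [3.6, 1.5, 6.1]
opening: 0.544
finger_force: 62.8
time: 47.33
position: [553.8, 39.5, 43.9]
orientation: [-0.104, 3.137, 0.0]
force: [3.1, 0.3, 6.9]
opening: 0.544
finger_force: 63.1
```

```bash
python3 -m crank '[0.1,0,0,0,0,-0.2,0,0,0,0,-0.6,0,0,0,0,-0.6,0,0,0,0]' | head -4
python3 -m crank '[-0.6,0,0,0.1,0,-0.6,0,0,0.25,0,-0.6,0,0,0.4,0,-0.8,0,0,0.55,0,-1,0,0,0.66,0]' | head -2
python3 -m crank '[-1,0,0,0,0,-1,0,0,0,0]' | head -2
cat > chk.py <<'E'
from st import *
s=snapshot("wrist");st=get_state();print(st["position"],st["time"])
L=(-13,-10.5,-8.5,8.5,10.5,13)
for k,name,a,b in ((3,"small head(55)",48,64),(2,"mid head(81.5)",74,92),(1,"large head(108)",100,118)):
    print(name,a,np.median([prof(s,k,l,a,b)[1] for l in L],0).astype(int).tolist())
for k,name,lats,a,b in ((3,"lip..small foot(-33)",(-12,12),-46,-20),(3,"small foot edge strip",(24.3,-24.3),-40,-24),(2,"mid foot(-16.5)",(27.3,-27.3),-24,-8)):
    for l in lats: print(name,l,a,prof(s,k,l,a,b)[1].tolist())
E
python3 chk.py
```

```text
time: 47.67
position: [550.6, 39.3, 42.1]
orientation: [0.103, -3.137, 0.0]
force: [0.9, -0.1, 0.2]
time: 48.08
position: [551.7, 39.4, 210.2]
time: 48.25
position: [552.6, 39.4, 209.0]
[551.54132966  39.31671436 207.35992689] 48.3
small head(55) 48 [143, 143, 139, 137, 140, 143, 142, 142, 142, 143, 142, 143, 143, 142, 142, 142]
mid head(81.5) 74 [143, 143, 143, 142, 140, 136, 135, 167, 211, 226, 226, 225, 225, 225, 225, 224, 225, 225]
large head(108) 100 [227, 226, 226, 227, 227, 227, 228, 216, 155, 118, 125, 117, 86, 70, 72, 74, 72, 73]
lip..small foot(-33) -12 -46 [64, 49, 42, 47, 75, 113, 138, 151, 153, 149, 147, 140, 135, 132, 127, 120, 125, 133, 133, 135, 134, 134, 136, 133, 134, 134]
lip..small foot(-33) 12 -46 [57, 46, 39, 45, 74, 112, 138, 144, 143, 146, 144, 139, 135, 130, 123, 120, 130, 140, 137, 136, 137, 138, 140, 138, 136, 136]
small foot edge strip 24.3 -40 [71, 73, 71, 77, 100, 122, 131, 132, 133, 131, 129, 130, 131, 130, 129, 131]
small foot edge strip -24.3 -40 [89, 89, 91, 107, 127, 133, 131, 132, 134, 136, 137, 138, 140, 137, 136, 137]
mid foot(-16.5) 27.3 -24 [83, 82, 81, 81, 78, 74, 84, 109, 122, 115, 114, 114, 119, 117, 118, 118]
mid foot(-16.5) -27.3 -24 [106, 106, 105, 104, 107, 103, 105, 114, 121, 129, 128, 129, 126, 129, 127, 128]
```

Dip-to-dip head spacing now gives an offset of ~18 mm (limits 12.5–20.5). Mid and large are unchanged, and the small plate's foot pushed the follower back as it slid, so they touch. Handing in.

```bash
python3 -c "
from cell import *
print(finish_job())"
```

```text
the job is handed in; nothing more can be done
None
```

I handed the job in at about 48 s without getting a pass/fail result: the three plates are fanned on the rest notch-down over the rail, with the follower against the smallest plate's foot, but the smallest sits about 18 mm below the middle one (16.5 mm nominal, limit 20.5 mm) after I re-gripped it and drew it down the slope.

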